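# Clip a test coupon into the welding jig

## Robot

A 7-joint arm with a two-finger parallel gripper is mounted at the origin on the work surface; the furniture and walls round the work are solid. World frame = base frame: x ahead of the robot, y to its left, z up, the work surface at z = 0. Lengths are in m, angles in rad, forces in N, time in s.
With the tool pointing down it reaches from about 0.375 to 0.925 m from the base axis. Payload 3.1 kg.
Tool frame: the origin (TCP) lies at the very end of the fingers, on their centre line; the grasp point (between the pads) lies 19 mm behind it; z points along the fingers, y is the direction in which the jaws open and shut (so a half turn about z gives the same grasp; the last joint's range is limited). The gripper opens to 85 mm and grips with 20 to 120 N. Pads are 22 mm wide; open, the fingers measure 114 mm over their backs; the gripper's body (76 mm by 85 mm) begins 54 mm behind the grasp point. The pads swing forward as they close: fully open they stand 13 mm farther back than shut.
Start: joints at [1.154, 0.383, 0.044, 1.598, -0.018, 1.161, -0.05], TCP at [0.204, -0.617, 0.231] pointing down, gripper open.
Joint ranges: [-2.61, 2.61], [-0.41, 2.15], [-1.48, 1.57], [0, 2.5], [-1.57, 4.71], [0.05, 1.97], [-2.85, 2.85]. Speed limits (rad/s): [2.79, 2.79, 3.14, 3.14, 3.14, 3.14, 3.14].

## Interface

Orientations are given as a rotation vector (axis times angle).
In Python, from workcell import monitor, viewer, ticket, regions_of, pinpoint gives the robot as it stands.
- The arm moves only by the tool servo_tool, never from a script. Its argument "commands" is one flat list of numbers, 7 for each row, row after row: the shift along the tool's x, y, z in m, then the turn, a rotation vector about the tool's x, y, z in degrees, then the opening, from -1 (shut) to 1 (fully open). In form: [tx, ty, tz, ax, ay, az, grip, tx, ty, tz, ax, ay, az, grip, ...]. A call has 1 to 5 rows; each row shifts and turns the commanded pose from where the row before left it, along the tool's axes as they then stand; what a row does not reach is not made up. A row lasts 1/10 s, in which the tool goes at most 50 mm and 8.59 degrees, less where a joint would pass 70% of its speed; a pose out of reach is approached as far as the arm can. A call is refused whole if a number of a shift passes 0.05 or a number of a turn 8.59, either way. A call with a gripper value outside its range is refused whole. The fingers move at their own pace and stop on an object; the grip force is fixed at half the most. Time passes only in rows, so rows that do not move let the fingers close. It gives the time, the measured TCP pose, the force and the opening at its end, in the units of the state.
- monitor.get_state(): the state, without advancing time (a new reading comes with each control period).
- viewer.grab_frame(name): name is "scene" or "top" or "wrist"; returns a dict with "frame" (384x512x3 uint8, red, green, blue), "camera_matrix" (3x3 intrinsics, pixels), "R" (3x3) and "t" (3): a world point X has camera coordinates R X + t. Camera axes: x right, y down, z forward; pixel columns grow to the right and rows downward; lengths in m; the calibration is good to about 2 mm. A picture is of the moment at which its call begins. There is no depth.
- ticket.hand_in(): hands the job in, once; it reports no verdict.
Trained networks look in a picture, given as the dict that the camera call returned (one of the last four; its "shot" number tells which), for a name from the list of things; names that differ only in an ending like _2 or _b are one class to them, and where a whole thing is asked for, a point or a joint stands for the part that bears it (a point fixed in the world has none). Each returns a list of dicts, best first, with "conf" (0 to 1); they miss things now and then, are a little off and sometimes report something else, mostly with a low value. They report only what shows in the picture. A call takes as long as a camera call. They do not tell look-alikes from the thing itself.
- regions_of(picture, target): "region" (384x512 bool, what is visible of it) and "location" ([column, row] as shares, 0 to 1, of the picture: columns of its width, rows of its height, amid what is visible of it).
- pinpoint(picture, target): "location" ([column, row] as shares, 0 to 1, of the picture: columns of its width, rows of its height: a listed point, or the origin of a listed thing).
The state is a dict: "time": time; "qpos": joint angles; "joint_velocities": joint speeds; "joint_efforts": joint torques, N m; "ee_pos": TCP position; "tcp_rot": TCP orientation; "force": force on the tool from outside, world axes, zero at the start; "moment": the same for the moment, N m; "gripper_width": finger opening in m.
Only numpy, scipy, OpenCV 4.12 (cv2) and the standard library are available. Lean on these libraries where they do the work, as an engineer would, in place of code of your own. Each camera call takes 0.05 s, during which the arm holds its last target.

## Task

Lift the jig's sprung hold-down clip until it stays up by itself, then slide the larger steel coupon, the one lying beside the jig's open end, along the table without picking it up until it sits squarely and fully home against both the long fence and the end stop. Then ease the clip down onto the coupon without letting it snap, so that it holds the coupon down, and leave the other tools where they lie.

Things in the scene. Friction and masses are not known exactly. Their poses are not given: they have to be found in the camera images.
- seat (a point): the jig's frame, on the table top (z = 0) under where the centre of the seated coupon belongs. The jig, dark steel, is fixed to the table. Its x points to the long fence, its y to the end stop; the sides towards -x and -y are open. Behind the fence two hinge cheeks stand 65 mm high at x = 53 to 83, y = +-52 to +-65 mm
- fence_mid (a point): foot of the fence's straight face, on the table 30 mm from the seat along the jig's x. Fence: 14 mm high, 20 mm thick, along the jig's y from -90 to +80 mm of the seat; from -90 to -120 mm a flared end bends back from the face (by 9 mm at its tip) to lead the coupon in
- stop_mid (a point): foot of the end stop's face, on the table 60 mm from the seat along the jig's y. End stop: a bar 14 mm high, 20 mm thick, along the jig's x from -45 to +30 mm of the seat
- clip_grip (a point): centre of the round black grip bar at the clip's free end: 14 mm thick, 80 mm long between the two fork arms, along the jig's y, 143 mm from the hinge. With the clip down it lies at x = -75, z = 50 mm in the jig's frame, free in front, behind and below (the bridge with the foot is 60 mm nearer the hinge). The point turns with the clip
- clip_hinge (a point): hinge axis of the clip, along the jig's y, at x = 68, z = 50 mm in the jig's frame. The clip is a forked steel arm 150 mm long and 98 mm wide
- clip_foot (a point): underside of the clip's rubber presser foot, 20 mm across, hanging 49 mm below the bridge midway between the fork arms, 68 mm from the hinge along the arm; it comes down on the middle of the seated coupon
- clip (a joint): clip angle, rad: 0 = level, right down (foot just clear of the bare table), growing as the grip bar rises and swings over the hinge; 1.75 = fully open, just beyond upright, bar 190 mm up. About 0.08 with its foot on the coupon. Over-centre spring: below 0.87 it pulls the clip down (8 N at the bar to lift it), above that it pulls and holds it open; let go, it snaps to that end
- coupon_center (a point): centre of the coupon, a flat plain light-grey steel plate 120 x 60 x 6 mm, loose and lying flat on the table (this point is 3 mm above the table), about 0.33 kg; x along its length of 120 mm, y along its width. Seated, its length lies along the fence; either end may lead. A smaller, darker one (110 x 50 mm) farther back is not used
- g_clamp_mid (a point): blue G-clamp lying on the table, about 128 x 118 x 18 mm, to be left alone; 8 mm above the table
- combination_square_mid (a point): combination square, a 300 mm steel rule with a black stock, lying on the table, to be left alone
- chipping_hammer_mid (a point): chipping hammer with a wire-coil handle, about 269 mm long, lying on the table, to be left alone
Mind the look-alikes: they are no part of the job. What is shaped like the part that bears coupon_center but blue or brown is not meant.

How it is judged:
By the outcome, as a careful person would: the job done as asked, in the order asked, and still so for the second after the job is handed in, with the robot touching nothing.
It also fails if it takes over 72 s, if anything falls off the work surface, if the arm or the gripper's body presses on something with over 40 N, if the wrist force passes 120 N, or if a joint passes its speed limit or range.

## Working session

There is one attempt and no reset: what is moved stays moved. The work goes in short steps, Python scripts to look and compute and a tool call to move; the robot and the scene stay as the last step left them, time stands still between calls to the robot, and variables do not carry over. Pictures are saved under pics/ and viewed, and the job is handed in when it is done.

Besides the shell and the picture viewer there is one more tool, called after "Emit:" by a JSON object that holds its "method" and its "body". servo_tool: Moves the arm, as the interface text tells. Its arguments: {"type":"object","properties":{"commands":{"type":"array"}},"required":["commands"]}

```bash
ls; mkdir -p pics; cat > h.py <<'E'
import numpy as np, cv2
from workcell import monitor, viewer, ticket, regions_of, pinpoint
def save(p,n,crop=None,s=1.5):
    f=p["frame"][:,:,::-1]
    if crop: f=f[crop[1]:crop[3],crop[0]:crop[2]]
    cv2.imwrite("pics/"+n,cv2.resize(f,None,fx=s,fy=s,interpolation=cv2.INTER_CUBIC))
def ray(p,uv,z):
    K=np.array(p["camera_matrix"]);R=np.array(p["R"]);t=np.array(p["t"])
    d=R.T@np.linalg.inv(K)@np.array([uv[0],uv[1],1.]);c=-R.T@t
    return c+d*(z-c[2])/d[2]
def proj(p,X):
    K=np.array(p["camera_matrix"]);q=K@(np.array(p["R"])@np.array(X)+np.array(p["t"]));return q[:2]/q[2]
E
python3 - <<'E'
from h import *
s=monitor.get_state();print({k:np.round(v,3).tolist() for k,v in s.items()})
for n in["scene","top","wrist"]:
    p=viewer.grab_frame(n);save(p,n+"0.png")
    print(n,np.round(-np.array(p["R"]).T@p["t"],3))
    for t in["seat","fence_mid","stop_mid","clip_grip","clip_hinge","clip_foot","coupon_center"]:
        z=dict(clip_grip=.05,clip_hinge=.05,clip_foot=.001,coupon_center=.003).get(t,0)
        for r in pinpoint(p,t)[:2]:
            uv=np.array(r["location"])*[512,384];print(t,round(r["conf"],2),uv.round(1),ray(p,uv,z).round(4))
E
```

```text
pics
{'time': 0.0, 'qpos': [1.154, 0.384, 0.044, 1.6, -0.018, 1.161, -0.05], 'joint_velocities': [-0.001, -0.002, -0.0, -0.0, 0.001, -0.001, 0.0], 'joint_efforts': [-0.0, -43.347, 1.024, -24.952, 0.011, 0.011, -0.0], 'ee_pos': [0.203, -0.616, 0.23], 'tcp_rot': [-3.099, -0.498, 0.001], 'force': [0.287, 0.084, -0.199], 'moment': [-0.019, -0.013, 0.013], 'gripper_width': 0.086}
scene [-0.09   0.659  1.211]
seat 0.55 [230.7 205.9] [ 0.5656 -0.0407  0.    ]
fence_mid 0.62 [227.4 202.5] [ 0.5831 -0.0442  0.    ]
stop_mid 0.71 [218.4 220.1] [0.5571 0.0265 0.    ]
clip_grip 0.9 [245.5 213.7] [ 0.4845 -0.0186  0.05  ]
clip_hinge 0.9 [219.7 187.6] [ 0.6142 -0.0443  0.05  ]
clip_hinge 0.27 [224.9 201. ] [ 0.565  -0.0146  0.05  ]
clip_foot 0.59 [233.1 210.7] [ 0.5464 -0.0306  0.001 ]
coupon_center 0.76 [275.8 245. ] [ 0.3622 -0.0156  0.003 ]
coupon_center 0.73 [274.5 196.1] [ 0.4831 -0.1621  0.003 ]
top [ 0.474 -0.088  1.276]
seat 0.7 [240.4 191.4] [ 0.5643 -0.0407  0.    ]
seat 0.62 [115.4 235.8] [0.427  0.3373 0.    ]
fence_mid 0.96 [239.2 180.9] [ 0.5965 -0.0368  0.    ]
stop_mid 0.98 [221.6 192.9] [0.5593 0.0168 0.    ]
clip_grip 0.85 [236.3 218.4] [ 0.4814 -0.0313  0.05  ]
clip_grip 0.5 [279.1 223.3] [ 0.4677 -0.1566  0.05  ]
clip_hinge 0.83 [244.8 171.6] [ 0.6194 -0.0551  0.05  ]
clip_foot 0.83 [239.6 194.2] [ 0.5556 -0.0385  0.001 ]
coupon_center 0.98 [332.4 248.5] [ 0.3923 -0.3208  0.003 ]
coupon_center 0.96 [277.8 219.6] [ 0.4787 -0.1554  0.003 ]
wrist [ 0.275 -0.593  0.375]
```

View pics/top0.png

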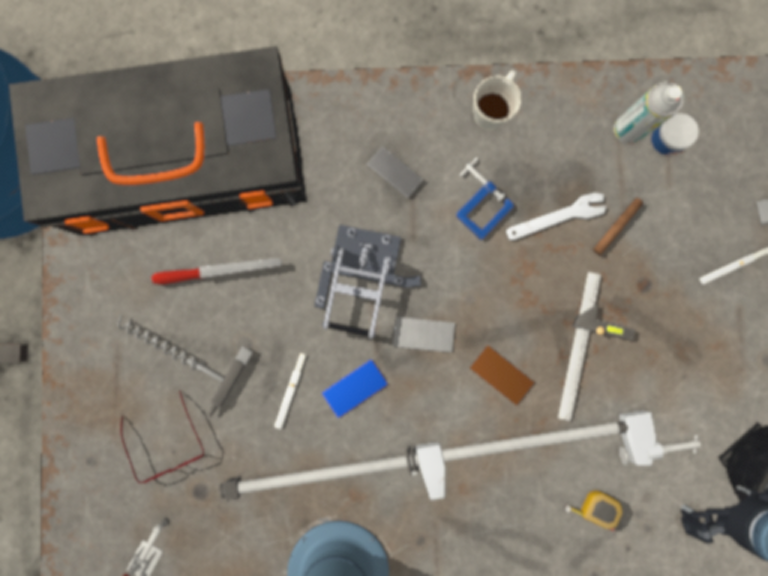

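View pics/scene0.png

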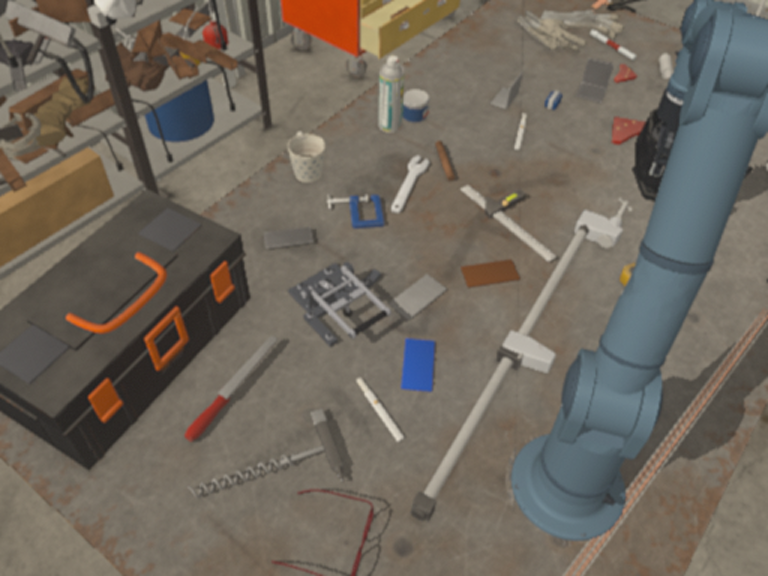

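```bash
python3 - <<'E'
from h import *
p=viewer.grab_frame("top");save(p,"topc.png",(180,140,380,290),4)
E
```

```text
(no output)
```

View pics/topc.png

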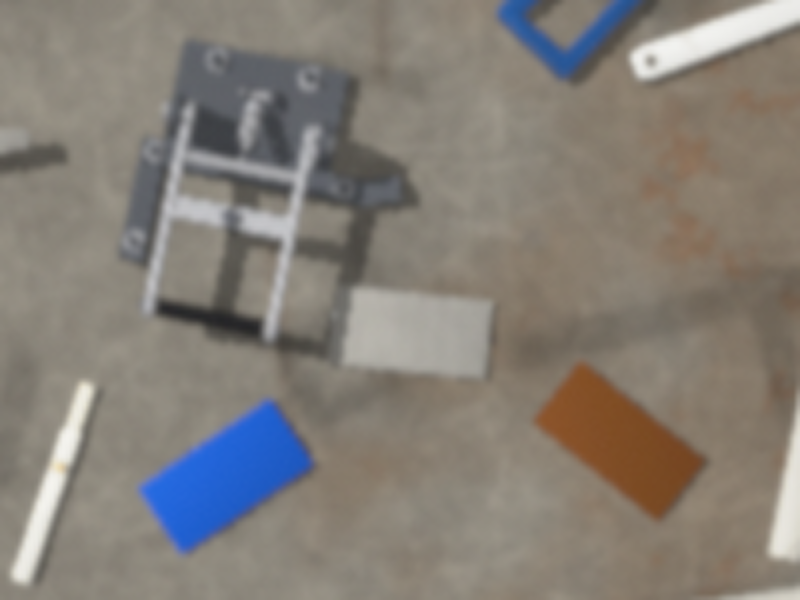

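```bash
cat >> h.py <<'E'
from scipy.spatial.transform import Rotation as Ro
def pose():
    s=monitor.get_state();return s,np.array(s["ee_pos"]),Ro.from_rotvec(s["tcp_rot"])
def target_R(yaw,tilt=0.):
    # tool z down; tool y (jaw) along world angle yaw; tilt about jaw axis... 
    y=np.array([np.cos(yaw),np.sin(yaw),0]);z=np.array([0,0,-1.]);x=np.cross(y,z)
    return Ro.from_matrix(np.c_[x,y,z])
def delta(pos,R=None):
    s,p,r=pose();d=r.inv().apply(np.array(pos)-p)
    w=np.zeros(3) if R is None else np.degrees((r.inv()*R).as_rotvec())
    print("shift(tool) mm",(d*1000).round(1),"turn deg",w.round(2));return d,w
E
python3 - <<'E'
from h import *
s,p,r=pose();print(r.as_matrix().round(3))
q=viewer.grab_frame("wrist")
R=np.array(q["R"]);c=-R.T@q["t"]
print("cam in tool",r.inv().apply(c-p).round(3),(r.inv().as_matrix()@R.T).round(3),q["camera_matrix"])
for yaw in (-11,169,79,-101):
    print(yaw);delta([.5,-.1,.3],target_R(np.radians(yaw)))
E
```

```text
[[ 0.95   0.313  0.   ]
 [ 0.313 -0.95  -0.   ]
 [ 0.     0.    -1.   ]]
cam in tool [ 0.075 -0.    -0.143] [[-0.001 -0.955 -0.295]
 [ 1.    -0.001  0.001]
 [-0.001 -0.295  0.955]] [[292.21592172   0.         256.21874312]
 [  0.         292.21592172 194.36764986]
 [  0.           0.           1.        ]]
-11
shift(tool) mm [ 443.5 -398.3  -68.7] turn deg [  0.    -0.   -60.73]
169
shift(tool) mm [ 443.5 -398.3  -68.7] turn deg [ -0.    -0.   119.27]
79
shift(tool) mm [ 443.5 -398.3  -68.7] turn deg [   0.     -0.   -150.73]
-101
shift(tool) mm [ 443.5 -398.3  -68.7] turn deg [-0.   -0.   29.27]
```

View pics/wrist0.png

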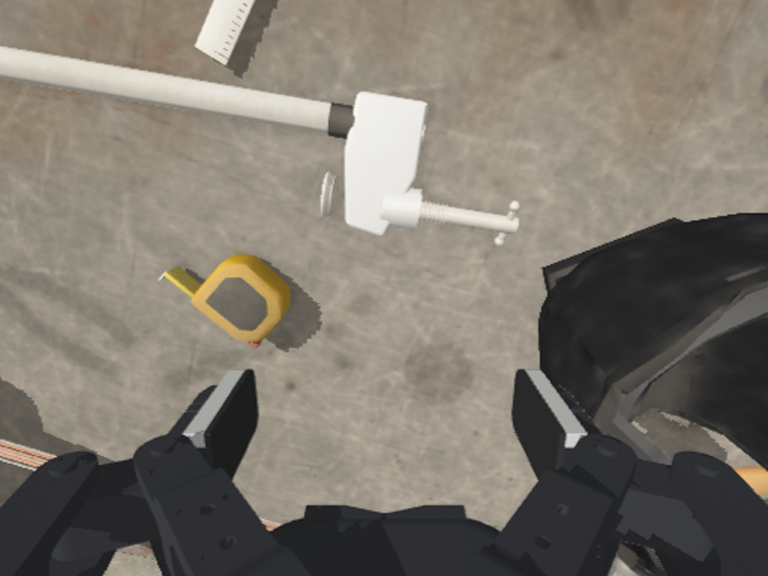

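```bash
cat >> h.py <<'E'
def plan(pos,R=None,g=1,vmax=.045,wmax=8,n=None,start=None):
    s,p,r=pose()
    if start: p,r=np.array(start[0]),start[1]
    if R is None: R=r
    rv=(r.inv()*R).as_rotvec();D=np.array(pos)-p
    k=n or int(max(1,np.ceil(np.linalg.norm(D)/vmax),np.ceil(np.degrees(np.linalg.norm(rv))/wmax)))
    rows=[]
    for i in range(k):
        tp=np.array(s["ee_pos"] if not start else start[0])+D*(i+1)/k
        sh=r.inv().apply(tp-p).round(3);rem=(r.inv()*R).as_rotvec()/(k-i);w=np.degrees(rem).round(1)
        rows.append(list(sh+0.)+list(w+0.)+[g]);p=p+r.apply(sh);r=r*Ro.from_rotvec(np.radians(w))
    for i in range(0,k,5): print("["+", ".join("%g"%x for row in rows[i:i+5] for x in row)+"]")
    print("end",p.round(4))
E
python3 -c "
from h import *
plan([.50,-.20,.3],target_R(np.radians(169)))"
```

```text
[0.027, -0.02, -0.005, 0, 0, 8, 1, 0.025, -0.024, -0.004, 0, 0, 7.9, 1, 0.021, -0.027, -0.005, 0, 0, 8, 1, 0.017, -0.03, -0.004, 0, 0, 7.9, 1, 0.012, -0.031, -0.005, 0, 0, 8, 1]
[0.008, -0.033, -0.004, 0, 0, 7.9, 1, 0.004, -0.034, -0.005, 0, 0, 8, 1, -0.001, -0.035, -0.005, 0, 0, 7.9, 1, -0.006, -0.033, -0.004, 0, 0, 8, 1, -0.011, -0.033, -0.005, 0, 0, 7.9, 1]
[-0.015, -0.03, -0.004, 0, 0, 8, 1, -0.019, -0.029, -0.005, 0, 0, 7.9, 1, -0.022, -0.025, -0.005, 0, 0, 8, 1, -0.026, -0.022, -0.004, 0, 0, 7.9, 1, -0.029, -0.018, -0.005, 0, 0, 8, 1]
end [ 0.4996 -0.2001  0.3003]
```

Emit:
{"method": "servo_tool", "body": {"commands": [0.027,-0.02,-0.005,0,0,8,1,0.025,-0.024,-0.004,0,0,7.9,1,0.021,-0.027,-0.005,0,0,8,1,0.017,-0.03,-0.004,0,0,7.9,1,0.012,-0.031,-0.005,0,0,8,1]}}

```text
time: 1.8
ee_pos: [0.3029, -0.477, 0.2545]
tcp_rot: [-3.085, 0.595, -0.0]
force: [0.1, -0.7, -1.0]
gripper_width: 0.0857
```

Emit:
{"method": "servo_tool", "body": {"commands": [0.008,-0.033,-0.004,0,0,7.9,1,0.004,-0.034,-0.005,0,0,8,1,-0.001,-0.035,-0.005,0,0,7.9,1,-0.006,-0.033,-0.004,0,0,8,1,-0.011,-0.033,-0.005,0,0,7.9,1]}}

```text
time: 2.3
ee_pos: [0.402, -0.3375, 0.2776]
tcp_rot: [2.699, -1.608, 0.001]
force: [-0.0, -0.2, -1.2]
gripper_width: 0.0855
```

Emit:
{"method": "servo_tool", "body": {"commands": [-0.015,-0.03,-0.004,0,0,8,1,-0.019,-0.029,-0.005,0,0,7.9,1,-0.022,-0.025,-0.005,0,0,8,1,-0.026,-0.022,-0.004,0,0,7.9,1,-0.029,-0.018,-0.005,0,0,8,1]}}

```text
time: 2.8
ee_pos: [0.4883, -0.2157, 0.2892]
tcp_rot: [-2.15, 2.284, 0.029]
force: [-0.2, 0.7, -0.6]
gripper_width: 0.0853
```

```bash
python3 - <<'E'
from h import *
s,p,r=pose();print(p.round(4),s["qpos"]);print(r.as_matrix().round(3))
p=viewer.grab_frame("wrist");save(p,"w1.png")
for t in["seat","fence_mid","stop_mid","clip_grip","clip_hinge","clip_foot","coupon_center"]:
    z=dict(clip_grip=.05,clip_hinge=.05,clip_foot=.001,coupon_center=.003).get(t,0)
    for r in pinpoint(p,t)[:2]:
        uv=np.array(r["location"])*[512,384];print(t,round(r["conf"],2),uv.round(1),ray(p,uv,z).round(4))
E
```

```text
[ 0.4883 -0.2157  0.2892] [ 0.26008366  0.12350755  0.09404165  1.80186535 -0.0259893   1.23128396
 -2.83956551]
[[-0.06  -0.998 -0.009]
 [-0.998  0.06   0.017]
 [-0.017  0.01  -1.   ]]
seat 0.78 [224.  265.1] [ 0.5511 -0.0307  0.    ]
seat 0.72 [270.5 286.6] [0.4749 0.0171 0.    ]
fence_mid 0.63 [ 63.4 123.2] [ 0.7578 -0.2768  0.    ]
fence_mid 0.55 [204.4 263.4] [ 0.5836 -0.0362  0.    ]
stop_mid 0.56 [219.1 294.6] [0.5652 0.0273 0.    ]
clip_grip 0.77 [266.8 287.3] [ 0.4817 -0.0181  0.05  ]
clip_hinge 0.6 [176.6 276.2] [ 0.6164 -0.0469  0.05  ]
clip_foot 0.7 [222.4 264. ] [ 0.5534 -0.0336  0.001 ]
coupon_center 0.91 [337.3 264.5] [ 0.361 -0.021  0.003]
coupon_center 0.65 [321.8  66. ] [ 0.3897 -0.3297  0.003 ]
```

View pics/w1.png

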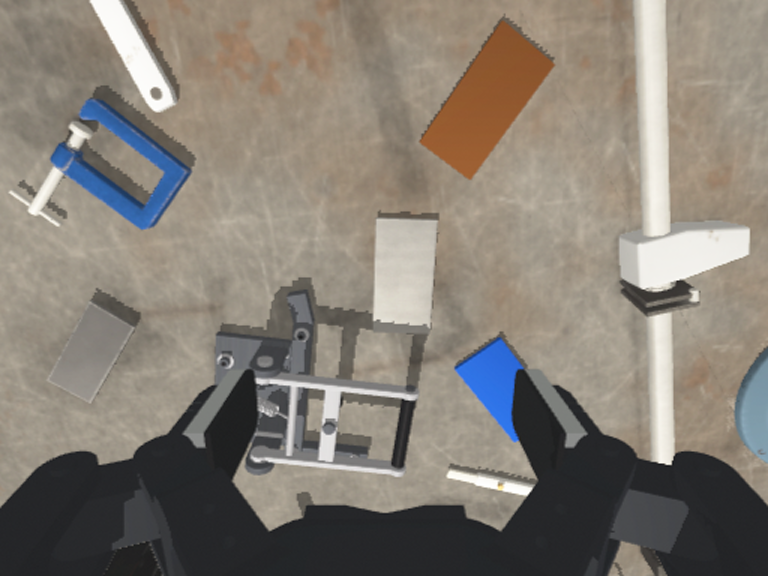

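```bash
python3 - <<'E'
from h import *
p=viewer.grab_frame("wrist");save(p,"w2.png",(135,130,305,325),3.9)
E
```

```text
(no output)
```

View pics/w2.png

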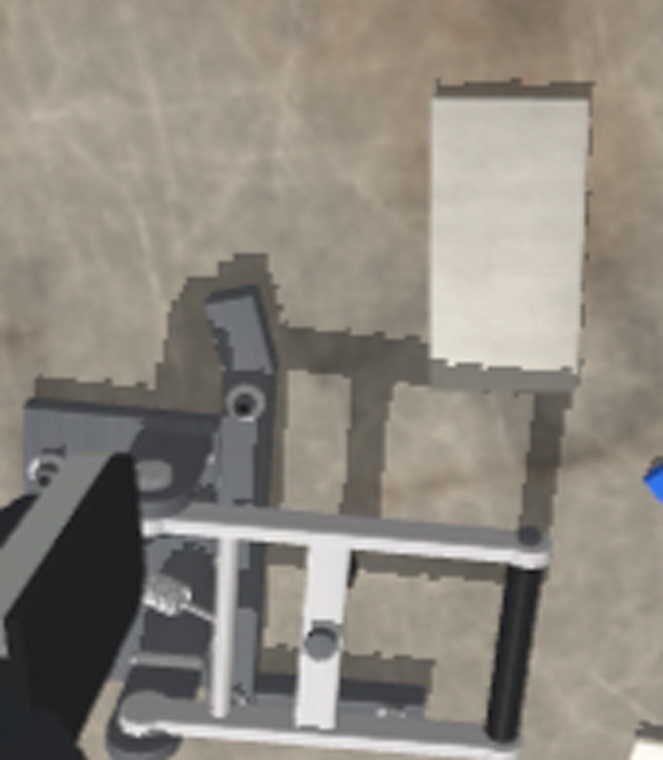

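```bash
python3 - <<'E'
from h import *
p=viewer.grab_frame("wrist")
def f(x,y,z,n):
    X=ray(p,(135+x/3.9,130+y/3.9),z);print(n,X.round(4));return X
a=f(525,566,.05,"bar end-");b=f(503,740,.05,"bar end+")
print("len",np.linalg.norm(a-b),"yaw y",np.degrees(np.arctan2(-(b-a)[0],(b-a)[1])))
c=[f(*q,.006,"c") for q in((433,98),(590,98),(577,373),(430,362))]
print("coupon ctr",np.mean(c,0),[np.linalg.norm(c[i]-c[i-1]).round(4) for i in range(4)])
e=c[2]-c[1]+c[3]-c[0];print("yaw",np.degrees(np.arctan2(-e[0],e[1])))
f(275,372,0,"flare root foot");f(272,480,0,"fence foot2")
f(258,287,.014,"flare tip top")
f(268,690,.014,"stop/fence corner");f(430,700,.014,"stop end top near");f(430,715,0.0,"stop end foot")
f(535,549,.05,"arm- end");f(510,748,.05,"arm+ end")
f(320,640,.06,"bolt")
for t in ["seat","fence_mid","stop_mid","clip_grip","clip_hinge","clip_foot"]:
    z=dict(clip_grip=.05,clip_hinge=.05,clip_foot=.001,coupon_center=.003).get(t,0)
    for r in pinpoint(p,t)[:1]:
        uv=np.array(r["location"])*[512,384];print(t,round(r["conf"],2),uv.round(1),ray(p,uv,z).round(4))
E
```

```text
bar end- [ 0.4718 -0.0535  0.05  ]
bar end+ [0.4862 0.027  0.05  ]
len 0.08177307544755523 yaw y -10.143967914286375
c [ 0.4918 -0.2291  0.006 ]
c [ 0.4332 -0.2242  0.006 ]
c [ 0.444  -0.1125  0.006 ]
c [ 0.5029 -0.1226  0.006 ]
coupon ctr [ 0.46797671 -0.17209188  0.006     ] [np.float64(0.1072), np.float64(0.0589), np.float64(0.1122), np.float64(0.0597)]
yaw -5.737029869127839
flare root foot [ 0.5668 -0.1211  0.    ]
fence foot2 [ 0.5747 -0.0721  0.    ]
flare tip top [ 0.5656 -0.1631  0.014 ]
stop/fence corner [0.5871 0.0222 0.014 ]
stop end top near [0.5173 0.034  0.014 ]
stop end foot [0.5194 0.0536 0.    ]
arm- end [ 0.4674 -0.0606  0.05  ]
arm+ end [0.4836 0.0312 0.05  ]
bolt [ 0.5521 -0.0348  0.06  ]
seat 0.85 [220.1 271. ] [ 0.5536 -0.0362  0.    ]
fence_mid 0.95 [202.3 272.6] [ 0.5838 -0.0358  0.    ]
stop_mid 0.83 [217.4 303.3] [0.566  0.0278 0.    ]
clip_grip 0.76 [267.2 296.3] [ 0.478  -0.0164  0.05  ]
clip_hinge 0.67 [173.2 288.3] [ 0.6189 -0.0439  0.05  ]
clip_foot 0.64 [223.7 271.3] [ 0.5475 -0.0356  0.001 ]
```

```bash
cat >> h.py <<'E'
YAW=np.radians(-10.1);EX=np.array([np.cos(YAW),np.sin(YAW),0]);EY=np.array([-np.sin(YAW),np.cos(YAW),0]);SEAT=np.array([.5532,-.029,0])
def J(x,y,z): return SEAT+EX*x+EY*y+np.array([0,0,z])
def toJ(P): d=np.array(P)-SEAT;return np.array([d@EX,d@EY,d[2]])
E
python3 -c "
from h import *
print(J(-.075,0,.05),pose()[0]['qpos'])
plan(J(-.075,0,.16),target_R(YAW))"
```

```text
[ 0.47936226 -0.0158475   0.05      ] [ 0.25999478  0.12464174  0.11310793  1.80509022 -0.02155236  1.23166221
 -2.83936336]
[-0.009, 0.001, 0.006, 0, 0.1, -7.9, 1, -0.01, -0.001, 0.006, 0, 0.1, -7.9, 1, -0.009, -0.002, 0.006, 0, 0.1, -7.9, 1, -0.009, -0.003, 0.006, 0, 0.1, -7.9, 1, -0.009, -0.004, 0.005, 0, 0.1, -7.9, 1]
[-0.008, -0.005, 0.006, 0, 0.1, -7.9, 1, -0.006, -0.007, 0.006, 0, 0, -7.9, 1, -0.007, -0.007, 0.006, 0, 0, -7.9, 1, -0.005, -0.008, 0.006, 0, 0, -7.9, 1, -0.003, -0.009, 0.005, 0, 0, -7.9, 1]
[-0.003, -0.009, 0.006, 0, 0, -7.9, 1, -0.001, -0.01, 0.006, -0.1, 0, -7.9, 1, 0, -0.009, 0.006, -0.1, 0.1, -8, 1, 0.001, -0.01, 0.006, 0, 0.1, -7.9, 1, 0.003, -0.009, 0.005, 0, 0, -8, 1]
[0.003, -0.009, 0.006, -0.1, 0, -7.9, 1, 0.005, -0.008, 0.006, -0.1, 0.1, -8, 1, 0.006, -0.007, 0.006, 0, 0, -7.9, 1, 0.007, -0.006, 0.006, -0.1, 0.1, -8, 1, 0.008, -0.006, 0.005, 0, 0, -7.9, 1]
[0.009, -0.004, 0.006, -0.1, 0.1, -8, 1, 0.009, -0.003, 0.006, 0, 0, -7.9, 1]
end [ 0.4796 -0.0156  0.1599]
```

Emit:
{"method": "servo_tool", "body": {"commands": [-0.009,0.001,0.006,0,0.1,-7.9,1,-0.01,-0.001,0.006,0,0.1,-7.9,1,-0.009,-0.002,0.006,0,0.1,-7.9,1,-0.009,-0.003,0.006,0,0.1,-7.9,1,-0.009,-0.004,0.005,0,0.1,-7.9,1]}}

```text
time: 4.1
ee_pos: [0.4816, -0.1769, 0.2583]
tcp_rot: [2.79, -1.439, -0.022]
force: [0.5, 0.3, -0.3]
gripper_width: 0.0856
```

Emit:
{"method": "servo_tool", "body": {"commands": [-0.008,-0.005,0.006,0,0.1,-7.9,1,-0.006,-0.007,0.006,0,0,-7.9,1,-0.007,-0.007,0.006,0,0,-7.9,1,-0.005,-0.008,0.006,0,0,-7.9,1,-0.003,-0.009,0.005,0,0,-7.9,1]}}

```text
time: 4.6
ee_pos: [0.4813, -0.1295, 0.2295]
tcp_rot: [-3.113, 0.412, 0.02]
force: [0.1, 0.4, -0.4]
gripper_width: 0.0855
```

Emit:
{"method": "servo_tool", "body": {"commands": [-0.003,-0.009,0.006,0,0,-7.9,1,-0.001,-0.01,0.006,-0.1,0,-7.9,1,0,-0.009,0.006,-0.1,0.1,-8,1,0.001,-0.01,0.006,0,0.1,-7.9,1,0.003,-0.009,0.005,0,0,-8,1]}}

```text
time: 5.1
ee_pos: [0.4806, -0.0814, 0.2006]
tcp_rot: [-3.067, -0.67, 0.014]
force: [0.0, -0.4, -1.1]
gripper_width: 0.0852
```

Emit:
{"method": "servo_tool", "body": {"commands": [0.003,-0.009,0.006,-0.1,0,-7.9,1,0.005,-0.008,0.006,-0.1,0.1,-8,1,0.006,-0.007,0.006,0,0,-7.9,1,0.007,-0.006,0.006,-0.1,0.1,-8,1,0.008,-0.006,0.005,0,0,-7.9,1]}}

```text
time: 5.6
ee_pos: [0.4794, -0.0343, 0.1716]
tcp_rot: [-2.659, -1.672, 0.005]
force: [0.3, -0.1, 0.3]
gripper_width: 0.0854
```

Emit:
{"method": "servo_tool", "body": {"commands": [0.009,-0.004,0.006,-0.1,0.1,-8,1,0.009,-0.003,0.006,0,0,-7.9,1,0,0,0,0,0,0,-0.2]}}

```text
time: 5.9
ee_pos: [0.479, -0.0137, 0.1592]
tcp_rot: [-2.404, -2.019, 0.002]
force: [-0.3, -0.2, -0.3]
gripper_width: 0.0731
```

```bash
python3 - <<'E'
from h import *
s,p,r=pose();print(p.round(4),np.round(s["qpos"],2),s["gripper_width"],s["force"]);print(r.as_matrix().round(3))
delta(J(-.075,0,.031),target_R(YAW))
p=viewer.grab_frame("wrist");save(p,"w3.png")
p=viewer.grab_frame("top");save(p,"t3.png",(180,140,380,290),4)
E
```

```text
[ 0.479  -0.0137  0.1592] [ 0.19  0.16 -0.27  2.05  0.05  0.93 -0.28] 0.07306213460987271 [-0.29637876 -0.1744675  -0.34771654]
[[ 0.173  0.985 -0.002]
 [ 0.985 -0.173  0.   ]
 [-0.    -0.002 -1.   ]]
shift(tool) mm [ -2.    1.  128.2] turn deg [-0.13  0.01  0.15]
```

View pics/w3.png

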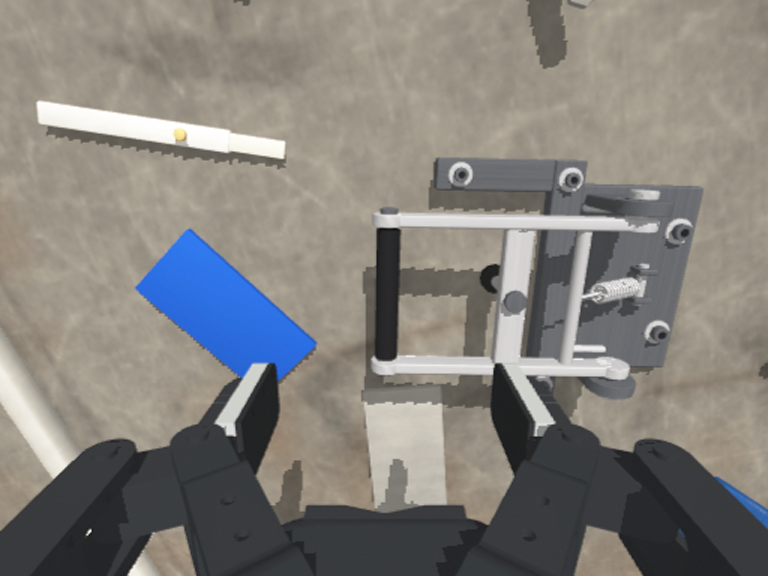

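```bash
python3 - <<'E'
from h import *
p=viewer.grab_frame("wrist")
def f(x,y,z,n):
    X=ray(p,(x/1.5,y/1.5),z);print(n,X.round(4),toJ(X).round(4));return X
a=f(387.5,360,.05,"bar-");b=f(388.5,229,.05,"bar+");d=b-a;print(np.linalg.norm(d),np.degrees(np.arctan2(-d[0],d[1])))
a=f(398,221,.055,"arm+");b=f(655,228,.055,"arm+h");d=b-a;print(np.degrees(np.arctan2(d[1],d[0])))
a=f(398,366,.055,"arm-");b=f(620,370,.055,"arm-h");d=b-a;print(np.degrees(np.arctan2(d[1],d[0])))
f(437,187,.014,"stop end near top");f(437,158,.014,"stop end far")
f(556,190,.014,"corner top")
a=f(436,191,.0,"stopface a");b=f(550,194,.0,"stopface b");d=b-a;print(np.degrees(np.arctan2(d[1],d[0])))
f(534,345,.014,"fence top")
f(316,345,.006,"blue")
for t in ["seat","fence_mid","stop_mid","clip_grip","clip_hinge"]:
    z=dict(clip_grip=.05,clip_hinge=.05,clip_foot=.001,coupon_center=.003).get(t,0)
    for r in pinpoint(p,t)[:1]:
        uv=np.array(r["location"])*[512,384];X=ray(p,uv,z);print(t,round(r["conf"],2),(uv*1.5).round(1),X.round(4),toJ(X).round(4))
E
```

```text
bar- [ 0.4728 -0.0635  0.05  ] [-0.0731 -0.0481  0.05  ]
bar+ [0.4881 0.0186 0.05  ] [-0.0724  0.0354  0.05  ]
0.0834921386927063 -10.549646829711902
arm+ [0.4943 0.0229 0.055 ] [-0.0671  0.0407  0.055 ]
arm+h [ 0.6371 -0.007   0.055 ] [0.0787 0.0363 0.055 ]
-11.831408371327203
arm- [ 0.479  -0.0663  0.055 ] [-0.0665 -0.0498  0.055 ]
arm-h [ 0.6156 -0.0939  0.055 ] [ 0.0728 -0.053   0.055 ]
-11.41795850794445
stop end near top [0.5229 0.0339 0.014 ] [-0.0409  0.0566  0.014 ]
stop end far [0.5254 0.0516 0.014 ] [-0.0415  0.0744  0.014 ]
corner top [0.598  0.0183 0.014 ] [0.0358 0.0545 0.014 ]
stopface a [0.5233 0.0302 0.    ] [-0.0398  0.053   0.    ]
stopface b [0.599  0.0144 0.    ] [0.0374 0.0508 0.    ]
-11.747789252076899
fence top [ 0.5755 -0.0881  0.014 ] [ 0.0324 -0.0542  0.014 ]
blue [ 0.4196 -0.0634  0.006 ] [-0.1255 -0.0573  0.006 ]
seat 0.76 [490.7 273.6] [ 0.5534 -0.034   0.    ] [ 0.0011 -0.0048  0.    ]
fence_mid 0.76 [531.6 275.1] [ 0.5821 -0.0403  0.    ] [ 0.0305 -0.006   0.    ]
stop_mid 0.73 [498.6 184. ] [0.5654 0.0272 0.    ] [0.0021 0.0575 0.    ]
clip_grip 0.77 [384.5 292.4] [ 0.479  -0.0189  0.05  ] [-0.0749 -0.003   0.05  ]
clip_hinge 0.85 [621.  292.8] [ 0.6198 -0.0447  0.05  ] [ 0.0683 -0.0037  0.05  ]
```

```bash
sed -i 's/YAW=np.radians(-10.1)/YAW=np.radians(-11.2)/; s/SEAT=np.array(\[.5532,-.029,0\])/SEAT=np.array([.5540,-.0340,0])/' h.py; python3 -c "
from h import *
plan(J(-.075,0,.033),target_R(YAW),g=-.2)"
```

```text
[-0.001, 0, 0.042, 0, 0, 0.3, -0.2, -0.001, 0.001, 0.043, 0, 0, 0.4, -0.2, -0.001, 0, 0.042, 0, 0, 0.3, -0.2]
end [ 0.4803 -0.0191  0.0331]
```

Emit:
{"method": "servo_tool", "body": {"commands": [-0.002,0,0.02,0,0,0.5,-0.2,-0.001,0.001,0.03,0,0,0.5,-0.2,0,0,0.03,0,0,0,-0.2,0,0,0.03,0,0,0,-0.2,0,0,0.016,0,0,0,-0.2]}}

```text
time: 6.8
ee_pos: [0.4783, -0.0189, 0.0316]
tcp_rot: [-2.425, -1.994, 0.006]
force: [0.2, -1.0, 0.6]
gripper_width: 0.0339
```

Emit:
{"method": "servo_tool", "body": {"commands": [0,0,0,0,0,0,-0.5,0,0,0,0,0,0,-1,0,0,0,0,0,0,-1,0,0,0,0,0,0,-1,0,0,0,0,0,0,-1]}}

```text
time: 7.3
ee_pos: [0.4794, -0.0188, 0.0338]
tcp_rot: [-2.426, -1.996, 0.002]
force: [0.3, 0.4, -7.2]
gripper_width: 0.0119
```

```bash
python3 - <<'E'
from h import *
s,p,r=pose();print(p.round(4),toJ(p).round(4),s["gripper_width"],np.round(s["force"],1))
p=viewer.grab_frame("wrist");save(p,"w4.png")
E
```

```text
[ 0.4794 -0.0188  0.0338] [-0.0762  0.0004  0.0338] 0.01190914135749585 [ 0.3  0.4 -7.2]
```

View pics/w4.png

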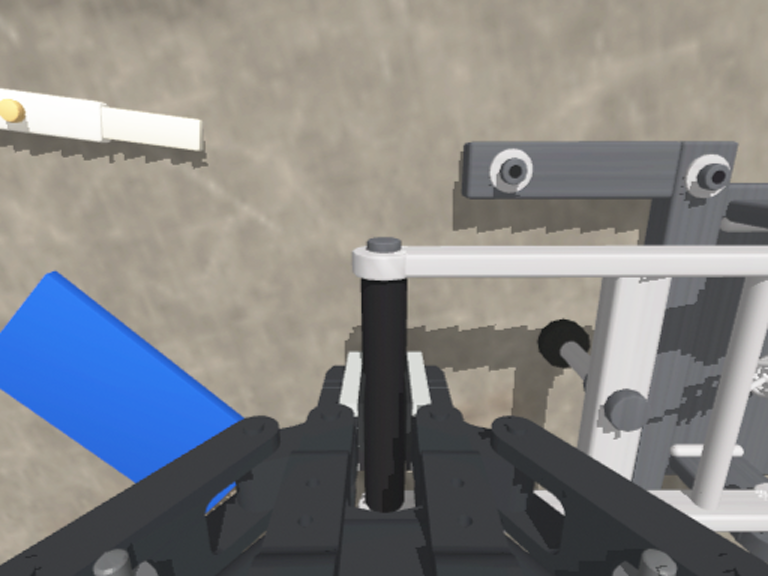

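```bash
cat >> h.py <<'E'
def arc(a0,a1,st,g=-1,r=.143):
    n=int(round(abs(a1-a0)/st));A=np.linspace(a0,a1,n+1);P=np.c_[-r*np.cos(A),-r*np.sin(A)]
    c=P[0].copy();out=[]
    for q in P[1:]:
        d=((q-c)*2000).round()/2000+0.;c+=d;out+=[0,d[0],d[1],0,0,0,g]
    for i in range(0,len(out),35): print("["+", ".join("%g"%x for x in out[i:i+35])+"]")
E
python3 -c "
from h import *
arc(0,1.7,.1)"
```

```text
[0, 0.0005, -0.0145, 0, 0, 0, -1, 0, 0.0025, -0.014, 0, 0, 0, -1, 0, 0.0035, -0.014, 0, 0, 0, -1, 0, 0.005, -0.013, 0, 0, 0, -1, 0, 0.006, -0.013, 0, 0, 0, -1]
[0, 0.0075, -0.012, 0, 0, 0, -1, 0, 0.0085, -0.0115, 0, 0, 0, -1, 0, 0.01, -0.0105, 0, 0, 0, -1, 0, 0.0105, -0.0095, 0, 0, 0, -1, 0, 0.0115, -0.0085, 0, 0, 0, -1]
[0, 0.0125, -0.007, 0, 0, 0, -1, 0, 0.013, -0.006, 0, 0, 0, -1, 0, 0.0135, -0.0045, 0, 0, 0, -1, 0, 0.014, -0.003, 0, 0, 0, -1, 0, 0.0145, -0.0015, 0, 0, 0, -1]
[0, 0.014, -0.0005, 0, 0, 0, -1, 0, 0.0145, 0.001, 0, 0, 0, -1]
```

Emit:
{"method": "servo_tool", "body": {"commands": [0,0.0005,-0.0145,0,0,0,-1,0,0.0025,-0.014,0,0,0,-1,0,0.0035,-0.014,0,0,0,-1,0,0.005,-0.013,0,0,0,-1,0,0.006,-0.013,0,0,0,-1]}}

```text
time: 7.85
ee_pos: [0.4948, -0.0218, 0.1019]
tcp_rot: [-2.423, -1.994, 0.007]
force: [-2.0, 1.5, -6.3]
gripper_width: 0.0116
```

```bash
python3 - <<'E'
from h import *
s,p,r=pose();print(toJ(p).round(4),s["gripper_width"],np.round(s["force"],1),np.round(s["moment"],2))
p=viewer.grab_frame("wrist");save(p,"w5.png")
E
```

```text
[-0.0604  0.0005  0.1019] 0.011625964571470804 [-2.   1.5 -6.3] [0.09 0.67 0.06]
```

View pics/w5.png

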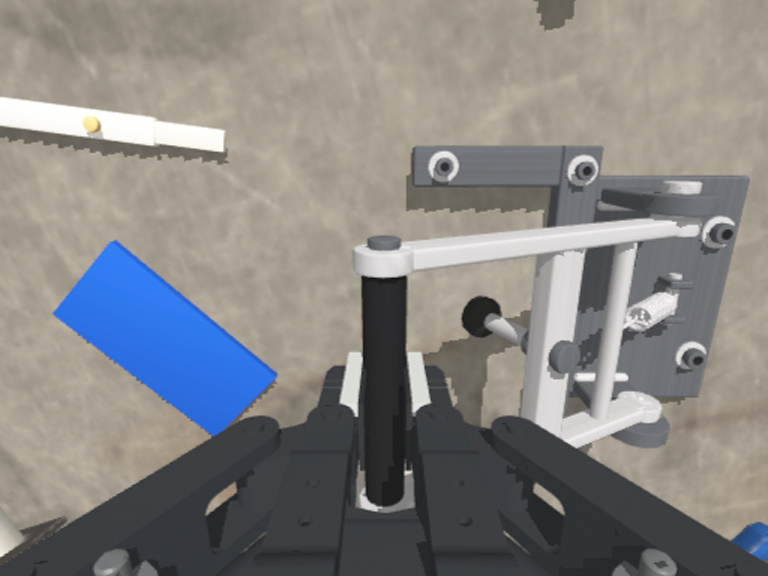

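The clip rises, held firmly in the fingers (bar at columns 360–408). Continuing the arc.

Emit:
{"method": "servo_tool", "body": {"commands": [0,0.0075,-0.012,0,0,0,-1,0,0.0085,-0.0115,0,0,0,-1,0,0.01,-0.0105,0,0,0,-1,0,0.0105,-0.0095,0,0,0,-1,0,0.0115,-0.0085,0,0,0,-1]}}

```text
time: 8.4
ee_pos: [0.5379, -0.0301, 0.1555]
tcp_rot: [-2.417, -1.99, 0.021]
force: [-17.6, 2.2, 17.6]
gripper_width: 0.0117
```

Emit:
{"method": "servo_tool", "body": {"commands": [0,0.0125,-0.007,0,0,0,-1,0,0.013,-0.006,0,0,0,-1,0,0.0135,-0.0045,0,0,0,-1,0,0.014,-0.003,0,0,0,-1,0,0.0145,-0.0015,0,0,0,-1]}}

```text
time: 8.9
ee_pos: [0.616, -0.0451, 0.1808]
tcp_rot: [2.419, 1.99, 0.012]
force: [4.2, -1.1, -3.9]
gripper_width: 0.0118
```

Emit:
{"method": "servo_tool", "body": {"commands": [0,0.014,-0.0005,0,0,0,-1,0,0.0145,0.001,0,0,0,-1]}}

```text
time: 9.1
ee_pos: [0.6431, -0.0504, 0.1798]
tcp_rot: [2.421, 1.991, 0.009]
force: [2.3, 0.4, -2.3]
gripper_width: 0.0116
```

```bash
python3 - <<'E'
from h import *
s,p,r=pose();print(toJ(p).round(4),s["gripper_width"],np.round(s["force"],1),np.round(s["moment"],2),np.round(s["qpos"],2))
p=viewer.grab_frame("wrist");save(p,"w6.png")
p=viewer.grab_frame("scene");save(p,"s6.png",(150,60,350,260),3)
E
```

```text
[0.0906 0.0012 0.1798] 0.011643214606611059 [ 2.3  0.4 -2.3] [-0.01 -0.03  0.11] [ 0.19  0.43 -0.22  1.65  0.11  1.06 -0.26]
```

View pics/w6.png

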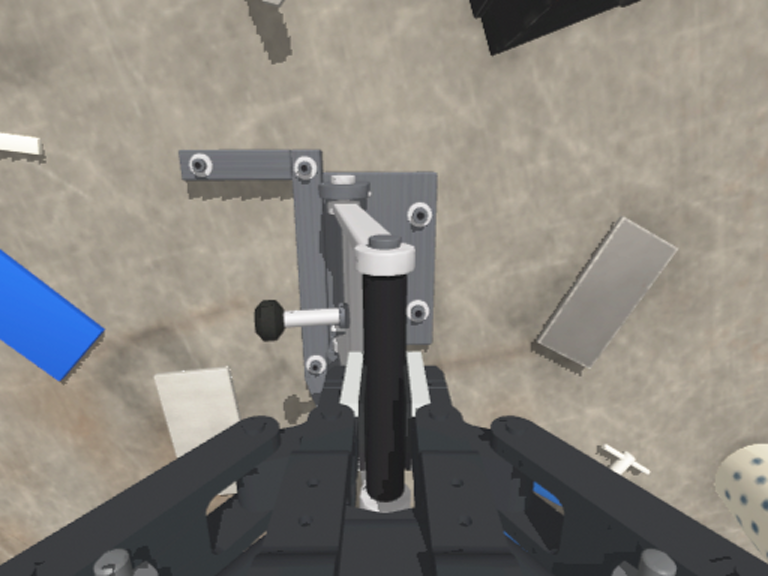

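View pics/s6.png

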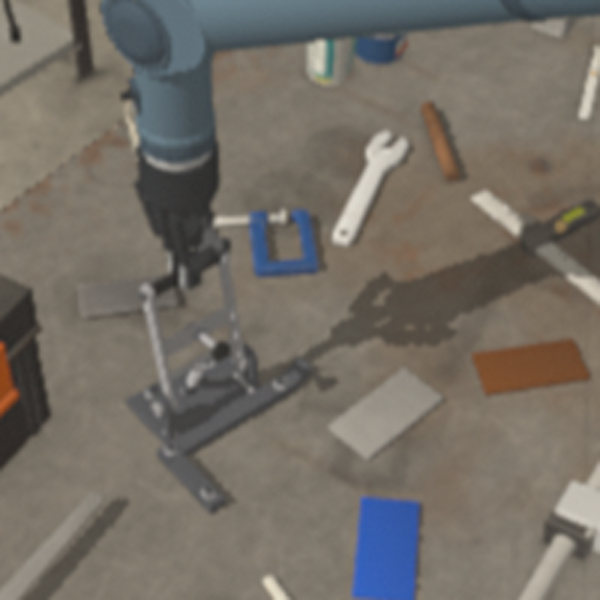

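Emit:
{"method": "servo_tool", "body": {"commands": [0,0,0,0,0,0,-0.4,0,0,0,0,0,0,-0.2,0,0,-0.02,0,0,0,-0.2,0,0,-0.04,0,0,0,-0.2,0,-0.01,-0.04,0,0,0,-0.2]}}

```text
time: 9.7
ee_pos: [0.6274, -0.0475, 0.2752]
tcp_rot: [-2.424, -1.995, 0.005]
force: [0.3, -0.4, 0.4]
gripper_width: 0.0341
```

Emit:
{"method": "servo_tool", "body": {"commands": [-0.04,-0.03,0,0,0,0,-0.2,-0.04,-0.04,0,0,0,0,-0.2,-0.04,-0.04,0,0,0,0,-0.2,-0.04,-0.03,0,0,0,0,-0.2,-0.03,0,0,0,0,0,-0.2]}}

```text
time: 10.2
ee_pos: [0.4596, -0.2011, 0.2751]
tcp_rot: [-2.427, -1.991, 0.007]
force: [-0.0, -0.5, 0.5]
gripper_width: 0.0342
```

```bash
python3 - <<'E'
from h import *
s,p,r=pose();print(toJ(p).round(4),s["gripper_width"],np.round(s["force"],1))
p=viewer.grab_frame("wrist");save(p,"w7.png")
E
```

```text
[-0.0602 -0.1822  0.2751] 0.03419124538578264 [-0.  -0.5  0.5]
```

View pics/w7.png

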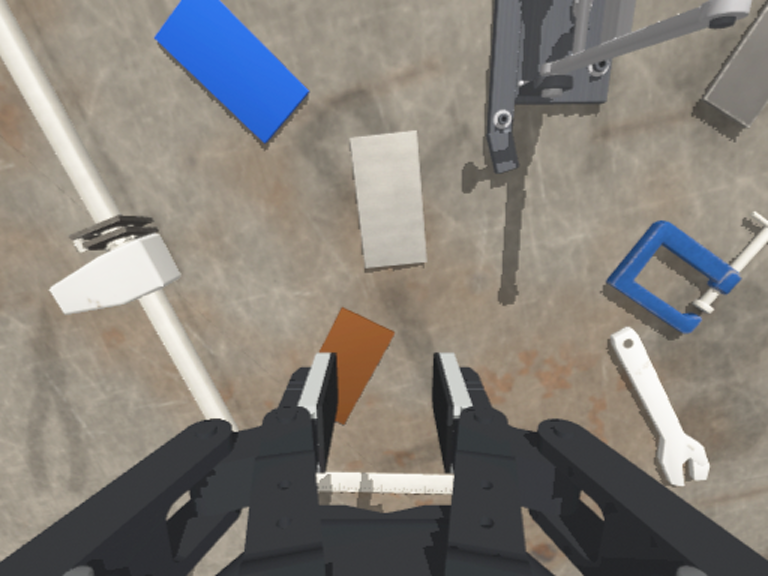

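```bash
python3 - <<'E'
from h import *
p=viewer.grab_frame("wrist")
def f(x,y,z,n=""):
    X=ray(p,(x/1.5,y/1.5),z);j=toJ(X);print(n,X.round(4),(j*1000).round(1));return j
c=[f(*q,.006) for q in((350,138),(416,131),(426,263),(365,269))]
print("ctr",np.mean(c,0).round(4),[np.linalg.norm(c[i]-c[i-1]).round(4) for i in range(4)])
e=c[0]-c[3]+c[1]-c[2];print("yaw rel jig",np.degrees(np.arctan2(-e[0],e[1])))
f(343,308,.006,"brown");f(393,332,.006,"brown2")
f(308,93,.006,"blue");f(264,143,.006,"blue2")
f(491,0,.014,"fence edge top");f(488,130,.014,"flare root top");f(497,172,.014,"tip");f(515,155,0.014,"tip out")
E
```

```text
[ 0.4475 -0.1139  0.006 ] [-88.9 -99.1   6. ]
 [ 0.506  -0.1201  0.006 ] [-30.4 -93.8   6. ]
 [ 0.4936 -0.24    0.006 ] [ -19.2 -213.8    6. ]
 [ 0.4346 -0.2339  0.006 ] [ -78.3 -219.3    6. ]
ctr [-0.0542 -0.1565  0.006 ] [np.float64(0.1207), np.float64(0.0588), np.float64(0.1206), np.float64(0.0594)]
yaw rel jig 5.1778501706342395
brown [ 0.4044 -0.2687  0.006 ] [-101.2 -259.2    6. ]
brown2 [ 0.4482 -0.3041  0.006 ] [ -51.4 -285.6    6. ]
blue [ 0.4203 -0.0708  0.006 ] [-124.  -62.    6.]
blue2 [ 0.3715 -0.1024  0.006 ] [-165.8 -102.5    6. ]
fence edge top [ 0.582  -0.0357  0.014 ] [27.8  3.8 14. ]
flare root top [ 0.5666 -0.1322  0.014 ] [ 31.4 -93.9  14. ]
tip [ 0.5698 -0.1687  0.014 ] [  41.6 -129.1   14. ]
tip out [ 0.5871 -0.1576  0.014 ] [  56.5 -114.8   14. ]
```

```bash
python3 -c "
from h import *
plan(J(-.049,-.237,.02),target_R(YAW),g=-.2)"
```

```text
[-0.008, 0.002, 0.043, 0, 0, -0.1, -0.2, -0.009, 0.001, 0.042, 0, 0, -0.1, -0.2, -0.008, 0.002, 0.043, 0, 0, -0.1, -0.2, -0.009, 0.001, 0.043, 0, 0.1, -0.1, -0.2, -0.008, 0.001, 0.042, 0, 0, 0, -0.2]
[-0.009, 0.002, 0.043, -0.1, 0.1, -0.1, -0.2]
end [ 0.4599 -0.2574  0.0198]
```

Emit:
{"method": "servo_tool", "body": {"commands": [-0.014,0.003,0.045,0,0,-0.1,-0.2,-0.014,0.003,0.045,0,0,-0.1,-0.2,-0.014,0.003,0.045,0,0,-0.1,-0.2,-0.013,0.002,0.045,0,0,0,-0.2,0,0,0.045,0,0,0,-0.2]}}

```text
time: 10.8
ee_pos: [0.4658, -0.2571, 0.0496]
tcp_rot: [2.422, 1.999, -0.001]
force: [0.2, -0.1, -0.6]
gripper_width: 0.0342
```

Emit:
{"method": "servo_tool", "body": {"commands": [0,0,0.03,0,0,0,-0.2,0,0,0.01,0,0,0,-0.2,0,0,0,0,0,0,-0.2]}}

```text
time: 11.1
ee_pos: [0.4648, -0.2543, 0.0096]
tcp_rot: [-2.417, -2.001, 0.003]
force: [-0.1, 0.6, 0.8]
gripper_width: 0.034
```

Emit:
{"method": "servo_tool", "body": {"commands": [0,0,0.004,0,0,0,-0.2,0,0,0.003,0,0,0,-0.2]}}

```text
time: 11.3
ee_pos: [0.468, -0.2566, 0.0059]
tcp_rot: [2.417, 2.0, 0.002]
force: [0.7, -0.4, -0.8]
gripper_width: 0.0338
```

```bash
python3 - <<'E'
from h import *
s,p,r=pose();print(toJ(p).round(4),s["gripper_width"],np.round(s["force"],1))
p=viewer.grab_frame("wrist");save(p,"w8.png")
E
```

```text
[-0.0411 -0.2351  0.0059] 0.03375725883990852 [ 0.7 -0.4 -0.8]
```

View pics/w8.png

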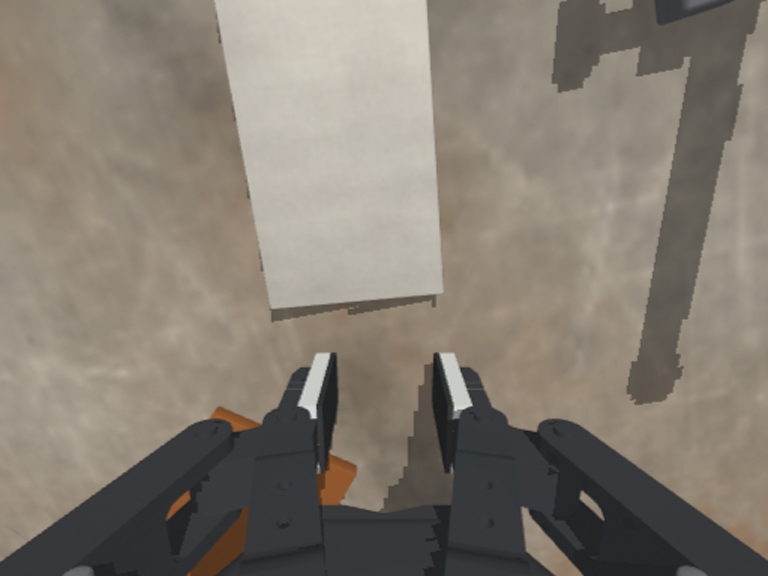

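Emit:
{"method": "servo_tool", "body": {"commands": [0,-0.009,0.002,0,0,0,-0.2,0,0,0.002,0,0,0,-0.2]}}

```text
time: 11.55
ee_pos: [0.4556, -0.2544, 0.0003]
tcp_rot: [-2.421, -2.001, 0.003]
force: [0.3, 0.0, -0.1]
gripper_width: 0.034
```

Emit:
{"method": "servo_tool", "body": {"commands": [0,0,0.002,0,0,0,-0.2,0,0,0,0,0,0,-0.2]}}

```text
time: 11.75
ee_pos: [0.4562, -0.2545, -0.0007]
tcp_rot: [-2.42, -2.001, 0.003]
force: [-4.4, 2.5, 10.7]
gripper_width: 0.0342
```

Emit:
{"method": "servo_tool", "body": {"commands": [0,0,0.002,0,0,0,-0.2,0,0,0,0,0,0,-0.2]}}

```text
time: 11.95
ee_pos: [0.4562, -0.2544, -0.0008]
tcp_rot: [-2.419, -2.0, 0.004]
force: [-9.5, 3.5, 24.2]
gripper_width: 0.0342
```

```bash
python3 - <<'E'
from h import *
s,p,r=pose();print(toJ(p).round(4),s["gripper_width"],np.round(s["force"],1));print(np.degrees((r.inv()*target_R(YAW)).as_rotvec()))
s,p,r=pose();print(toJ(p).round(4))
E
```

```text
[-0.0531 -0.2352 -0.0008] 0.03421672717519251 [-9.5  3.5 24.2]
[-0.21339539  0.03459374  0.3579739 ]
[-0.0531 -0.2352 -0.0008]
```

Emit:
{"method": "servo_tool", "body": {"commands": [0,0,-0.005,0,0,0.3,-0.2,0.005,0,0,0,0,0,-0.2,0.005,0,0,0,0,0,-0.2,0.01,0,0,0,0,0,-0.2,0.012,0,0,0,0,0,-0.2]}}

```text
time: 12.45
ee_pos: [0.4626, -0.2233, 0.0006]
tcp_rot: [2.427, 1.995, -0.004]
force: [-1.3, -2.7, 0.4]
gripper_width: 0.0341
```

```bash
python3 - <<'E'
from h import *
s,p,r=pose();print(toJ(p).round(4),s["gripper_width"],np.round(s["force"],1));print(np.degrees((r.inv()*target_R(YAW)).as_rotvec()))
p=viewer.grab_frame("wrist");save(p,"w9.png")
E
```

```text
[-0.0529 -0.2035  0.0006] 0.03405917471252503 [-1.3 -2.7  0.4]
[-0.08392963  0.11063582  0.05325144]
```

View pics/w9.png

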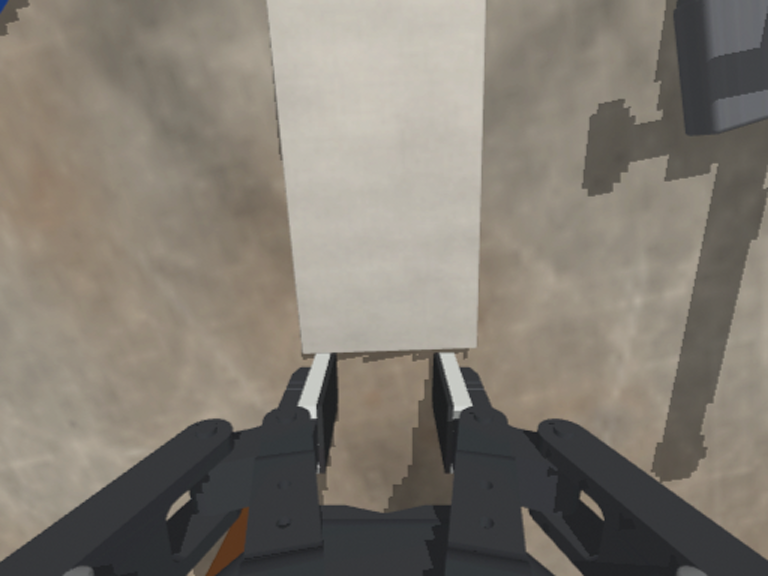

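Emit:
{"method": "servo_tool", "body": {"commands": [0.012,0,0,0,0,0,-0.2,0.015,0,0,0,0,0,-0.2,0.015,0,0,0,0,0,-0.2,0.015,0,0,0,0,0,-0.2,0.015,0,0,0,0,0,-0.2]}}

```text
time: 13.0
ee_pos: [0.477, -0.1507, 0.0006]
tcp_rot: [-2.425, -1.996, 0.001]
force: [0.1, -1.5, -0.8]
gripper_width: 0.0341
```

Emit:
{"method": "servo_tool", "body": {"commands": [0.01,0,0,0,0,0,-0.2,0.006,0,0,0,0,0,-0.2,0.002,0,0,0,0,0,-0.2,-0.015,0,0,0,0,0,-0.2,-0.02,0,-0.02,0,0,0,-0.2]}}

```text
time: 13.5
ee_pos: [0.4718, -0.1669, 0.019]
tcp_rot: [-2.419, -1.996, 0.005]
force: [-0.9, -0.5, 1.0]
gripper_width: 0.0343
```

Emit:
{"method": "servo_tool", "body": {"commands": [0,0,-0.05,0,0,0,0,-0.02,0,-0.05,0,0,0,0.3,-0.03,0,-0.05,0,0,0,0.3,0,0,-0.05,0,0,0,0.3,0,0,0,0,0,0,0.3]}}

```text
time: 14.0
ee_pos: [0.4707, -0.2157, 0.2187]
tcp_rot: [2.418, 1.982, 0.012]
force: [1.0, -0.2, -0.3]
gripper_width: 0.0556
```

```bash
python3 - <<'E'
from h import *
s,p,r=pose();print(toJ(p).round(4),s["gripper_width"],np.round(s["force"],1));print(np.degrees((r.inv()*target_R(YAW)).as_rotvec()))
p=viewer.grab_frame("wrist");save(p,"w10.png")
E
```

```text
[-0.0465 -0.1944  0.2187] 0.05556332232174064 [ 1.  -0.2 -0.3]
[ 0.93306254  0.18605101 -0.10856187]
```

View pics/w10.png

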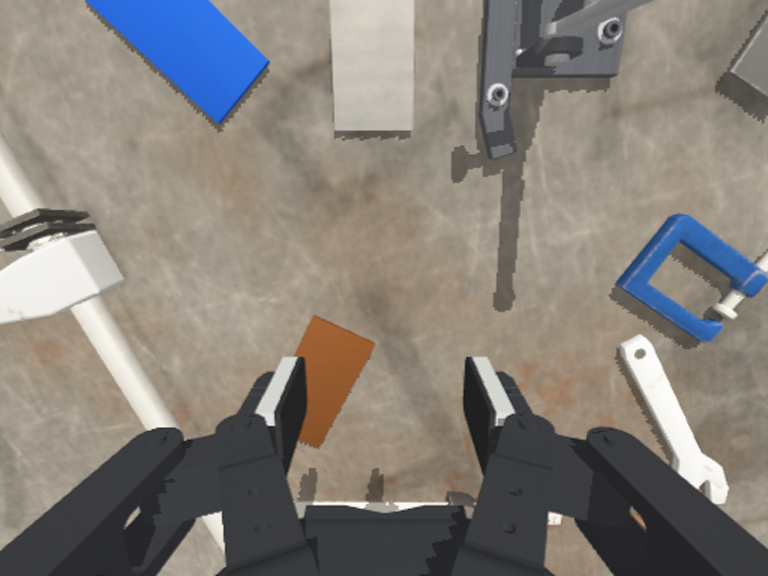

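```bash
python3 - <<'E'
from h import *
p=viewer.grab_frame("wrist")
def f(x,y,z,n=""):
    X=ray(p,(x/1.5,y/1.5),z);j=toJ(X);print(n,(j*1000).round(1));return j
f(333,131,.006,"tr L");f(412,130,.006,"tr R");f(330,0,.006,"L");f(414,0,.006,"R");f(268,64,.006,"blue");f(220,125,.006)
p=viewer.grab_frame("top");save(p,"t10.png",(180,140,380,290),4)
plan(J(-.105,-.045,.12),target_R(YAW+np.pi/2),g=.8)
E
```

```text
tr L [ -85.4 -100.2    6. ]
tr R [-25.7 -99.5   6. ]
L [-84.4 -14.4   6. ]
R [-25.8 -14.3   6. ]
blue [-130.7  -54.6    6. ]
 [-169.8  -95.9    6. ]
[0.012, -0.004, 0.008, 0, 0, -7.5, 0.8, 0.013, -0.003, 0.007, 0, 0, -7.5, 0.8, 0.013, -0.001, 0.008, 0, 0, -7.5, 0.8, 0.013, 0.001, 0.007, 0, 0, -7.5, 0.8, 0.013, 0.002, 0.008, 0, 0, -7.5, 0.8]
[0.012, 0.004, 0.007, 0, 0, -7.5, 0.8, 0.012, 0.006, 0.008, 0, 0, -7.5, 0.8, 0.011, 0.007, 0.007, 0, 0, -7.5, 0.8, 0.01, 0.008, 0.008, 0, 0, -7.5, 0.8, 0.009, 0.01, 0.007, 0, 0, -7.5, 0.8]
[0.007, 0.01, 0.008, 0, 0, -7.5, 0.8, 0.006, 0.012, 0.007, 0, 0, -7.4, 0.8]
end [ 0.4422 -0.0576  0.1202]
```

View pics/t10.png

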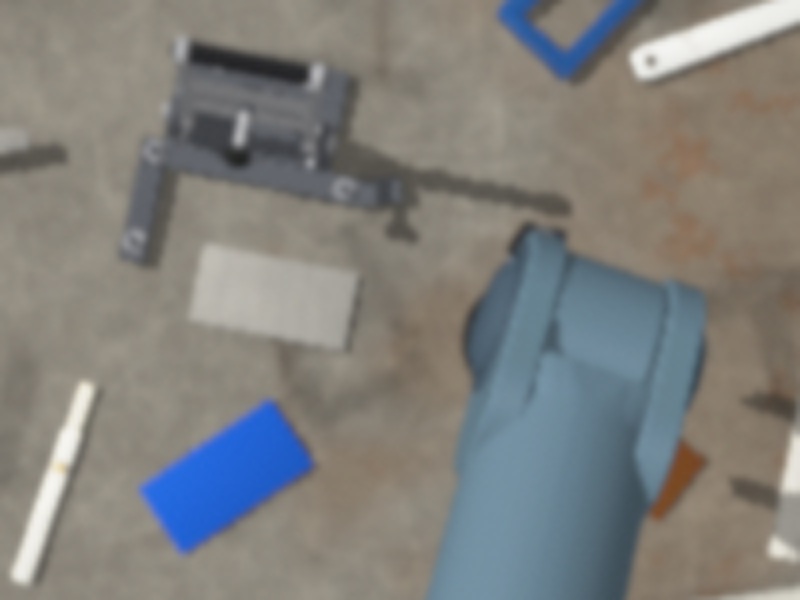

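Emit:
{"method": "servo_tool", "body": {"commands": [0.012,-0.004,0.008,0,0,-7.5,0.3,0.013,-0.003,0.007,0,0,-7.5,0.3,0.013,-0.001,0.008,0,0,-7.5,0.3,0.013,0.001,0.007,0,0,-7.5,0.3,0.013,0.002,0.008,0,0,-7.5,0.3]}}

```text
time: 14.65
ee_pos: [0.4539, -0.1463, 0.1694]
tcp_rot: [-1.644, -2.671, 0.003]
force: [-0.1, 0.4, 0.7]
gripper_width: 0.0556
```

Emit:
{"method": "servo_tool", "body": {"commands": [0.012,0.004,0.007,0,0,-7.5,0.3,0.012,0.006,0.008,0,0,-7.5,0.3,0.011,0.007,0.007,0,0,-7.5,0.3,0.01,0.008,0.008,0,0,-7.5,0.3,0.009,0.01,0.007,0,0,-7.5,0.3]}}

```text
time: 15.15
ee_pos: [0.4436, -0.082, 0.1324]
tcp_rot: [-0.699, -3.057, 0.001]
force: [-0.3, 0.1, -0.2]
gripper_width: 0.0559
```

Emit:
{"method": "servo_tool", "body": {"commands": [0.007,0.01,0.008,0,0,-7.5,0.3,0.006,0.012,0.007,0,0,-7.4,0.3,0,0,0,0,0,0,0.3]}}

```text
time: 15.45
ee_pos: [0.4389, -0.0553, 0.1171]
tcp_rot: [-0.3, -3.119, -0.001]
force: [-0.9, -0.2, -0.1]
gripper_width: 0.0555
```

```bash
python3 - <<'E'
from h import *
s,p,r=pose();print(toJ(p).round(4),s["gripper_width"],np.round(s["force"],1),np.round(s["qpos"],2))
delta(J(-.102,-.042,.012),target_R(YAW+np.pi/2))
p=viewer.grab_frame("wrist");save(p,"w11.png")
E
```

```text
[-0.1087 -0.0433  0.1171] 0.05554501720659973 [-0.9 -0.2 -0.1] [ 0.35  0.17 -0.34  2.16  0.07  0.83  1.35]
shift(tool) mm [ -7.6   1.2 105.1] turn deg [ 0.   -0.46  0.23]
```

View pics/w11.png

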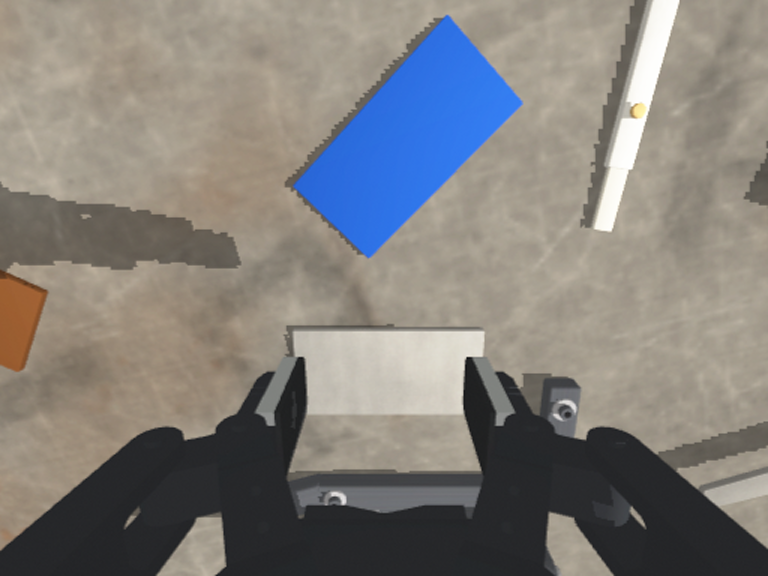

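```bash
python3 - <<'E'
from h import *
p=viewer.grab_frame("wrist")
def f(x,y,z,n=""):
    X=ray(p,(x/1.5,y/1.5),z);j=toJ(X);print(n,(j*1000).round(1));return j
f(294,329,.006,"edge L");f(484,329,.006,"edge R");f(369,257,.006,"blue");f(307,414,.006);f(482,414,.006)
f(300,475,.014,"fence");f(482,473,.014,"fence")
E
```

```text
edge L [ -80.2 -101.     6. ]
edge R [-80.2  17.9   6. ]
blue [-126.2  -53.6    6. ]
 [-19.4 -96.    6. ]
 [-19.4  20.6   6. ]
fence [  22.6 -101.6   14. ]
fence [21.  21.5 14. ]
```

Emit:
{"method": "servo_tool", "body": {"commands": [-0.006,0.001,0.03,0,0,0,0.3,0,0,0.035,0,0,0,0.3,0,0,0.03,0,0,0,0.3,0,0,0.01,0,0,0,0.3,0,0,0,0,0,0,0.3]}}

```text
time: 16.05
ee_pos: [0.4468, -0.0586, 0.0138]
tcp_rot: [-0.309, -3.122, 0.001]
force: [0.5, -0.6, 0.3]
gripper_width: 0.0553
```

Emit:
{"method": "servo_tool", "body": {"commands": [0,0,0.005,0,0,0,0.3,0,0,0.004,0,0,0,0.3]}}

```text
time: 16.25
ee_pos: [0.45, -0.0585, 0.0073]
tcp_rot: [0.307, 3.124, -0.001]
force: [0.2, 0.6, -0.1]
gripper_width: 0.0553
```

```bash
python3 - <<'E'
from h import *
s,p,r=pose();print(toJ(p).round(4),s["gripper_width"],np.round(s["force"],1))
p=viewer.grab_frame("wrist");save(p,"w12.png")
E
```

```text
[-0.0972 -0.0442  0.0073] 0.05533716658782348 [ 0.2  0.6 -0.1]
```

View pics/w12.png

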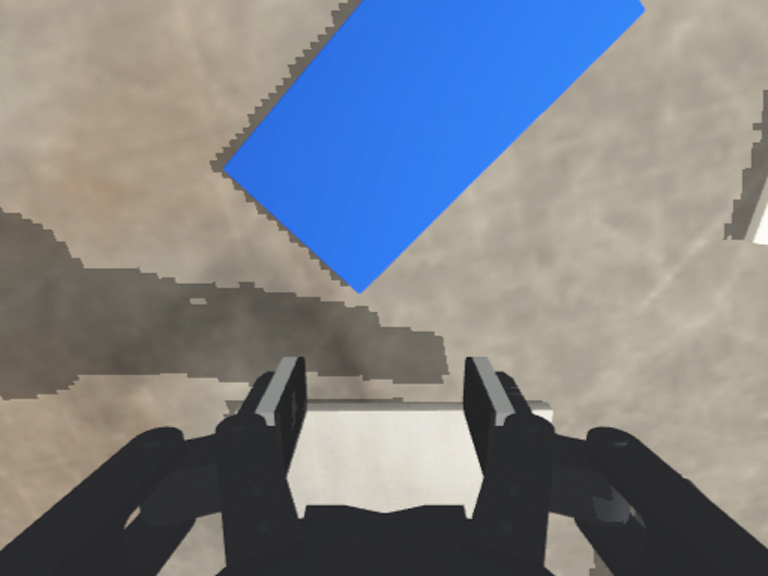

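Emit:
{"method": "servo_tool", "body": {"commands": [0.006,0,0,0,0,0,0.3,0.006,0,0,0,0,0,0.3,0,0,0,0,0,0,0.3]}}

```text
time: 16.6
ee_pos: [0.435, -0.0557, 0.0063]
tcp_rot: [-0.306, -3.125, 0.002]
force: [0.6, 0.3, 0.1]
gripper_width: 0.0556
```

```bash
python3 - <<'E'
from h import *
s,p,r=pose();print(toJ(p).round(4),s["gripper_width"],np.round(s["force"],1))
p=viewer.grab_frame("wrist");save(p,"w13.png",(130,180,400,384),2.8)
E
```

```text
[-0.1125 -0.0444  0.0063] 0.055555431823424616 [0.6 0.3 0.1]
```

View pics/w13.png

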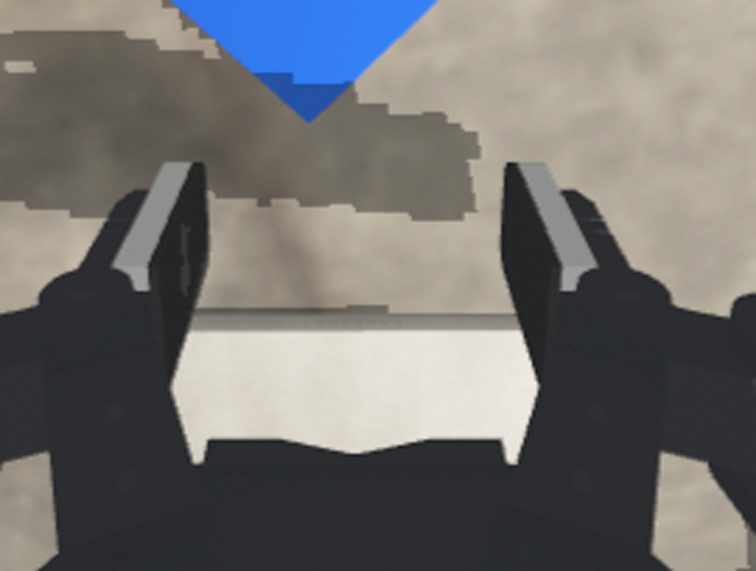

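Emit:
{"method": "servo_tool", "body": {"commands": [-0.003,0,0.004,0,0,0,0.3,-0.003,0,0.003,0,0,0,0.3,0,0,0,0,0,0,0.3]}}

```text
time: 16.95
ee_pos: [0.4431, -0.057, -0.0012]
tcp_rot: [-0.307, -3.126, 0.001]
force: [-0.1, -0.4, -0.6]
gripper_width: 0.0554
```

Emit:
{"method": "servo_tool", "body": {"commands": [0,0,0.002,0,0,0,0.3,0,0,0,0,0,0,0.3]}}

```text
time: 17.15
ee_pos: [0.4422, -0.0569, -0.0032]
tcp_rot: [-0.307, -3.125, 0.001]
force: [-0.1, 1.0, -0.2]
gripper_width: 0.0555
```

Emit:
{"method": "servo_tool", "body": {"commands": [0,0,0.002,0,0,0,0.3,0,0,0,0,0,0,0.3]}}

```text
time: 17.35
ee_pos: [0.4425, -0.057, -0.004]
tcp_rot: [-0.306, -3.125, 0.002]
force: [-1.3, 0.2, 9.4]
gripper_width: 0.056
```

Emit:
{"method": "servo_tool", "body": {"commands": [-0.005,0,-0.0035,0,0,0,0.3,-0.008,0,0,0,0,0,0.3,-0.01,0,0,0,0,0,0.3,-0.01,0,0,0,0,0,0.3,-0.01,0,0,0,0,0,0.3]}}

```text
time: 17.85
ee_pos: [0.4841, -0.0654, -0.0019]
tcp_rot: [-0.306, -3.123, 0.001]
force: [-2.9, 0.8, 1.8]
gripper_width: 0.0553
```

```bash
python3 - <<'E'
from h import *
s,p,r=pose();print(toJ(p).round(4),s["gripper_width"],np.round(s["force"],1));print(np.degrees((r.inv()*target_R(YAW+np.pi/2)).as_rotvec()))
p=viewer.grab_frame("wrist");save(p,"w14.png")
E
```

```text
[-0.0624 -0.0444 -0.0019] 0.055280770202923275 [-2.9  0.8  1.8]
[-0.06100375 -0.18302336 -0.00286206]
```

View pics/w14.png

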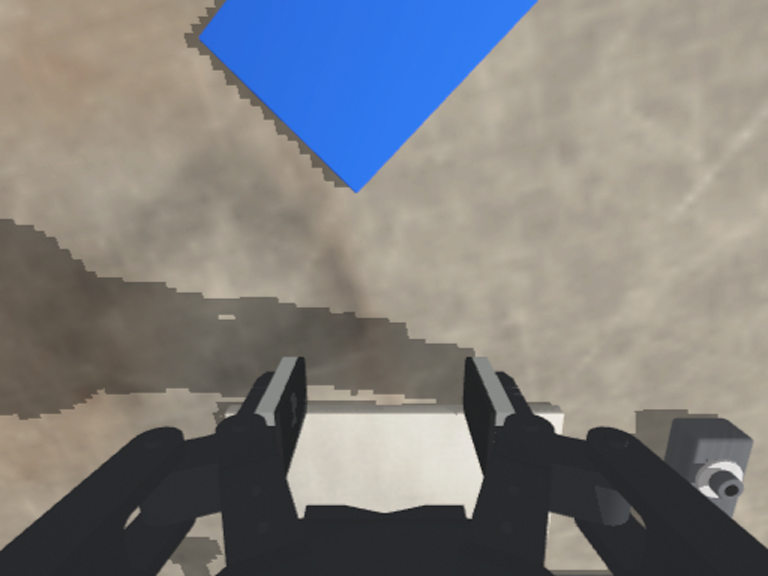

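Pushing works (coupon edge parallel to the fingers at row ~405). On to the fence.

Emit:
{"method": "servo_tool", "body": {"commands": [-0.006,0,0,0,0,0,0.3,-0.005,0,0,0,0,0,0.3,-0.004,0,0,0,0,0,0.3,-0.002,0,0,0,0,0,0.3]}}

```text
time: 18.3
ee_pos: [0.5026, -0.0688, -0.0013]
tcp_rot: [0.307, 3.125, -0.001]
force: [-0.5, 0.6, -0.9]
gripper_width: 0.0553
```

Emit:
{"method": "servo_tool", "body": {"commands": [-0.002,0,0,0,0,0,0.3,-0.002,0,0,0,0,0,0.3]}}

```text
time: 18.5
ee_pos: [0.504, -0.0692, -0.0016]
tcp_rot: [-0.307, -3.123, 0.001]
force: [-6.5, 1.2, 4.5]
gripper_width: 0.0554
```

```bash
python3 - <<'E'
from h import *
s,p,r=pose();print(toJ(p).round(4),np.round(s["force"],1));print(np.degrees((r.inv()*target_R(YAW+np.pi/2)).as_rotvec()))
E
```

```text
[-0.0422 -0.0442 -0.0016] [-6.5  1.2  4.5]
[-0.05510838 -0.19566397 -0.01280049]
```

Emit:
{"method": "servo_tool", "body": {"commands": [-0.002,0,0,0,0,0,0.3,-0.001,0,0,0,0,0,0.3]}}

```text
time: 18.7
ee_pos: [0.5042, -0.0692, -0.0019]
tcp_rot: [-0.306, -3.117, 0.002]
force: [-8.5, 2.3, 7.6]
gripper_width: 0.0556
```

Emit:
{"method": "servo_tool", "body": {"commands": [-0.002,0,0,0,0,0,0.3,0,0,0,0,0,0,0.3]}}

```text
time: 18.9
ee_pos: [0.5042, -0.0693, -0.0022]
tcp_rot: [-0.305, -3.114, 0.002]
force: [-10.8, 2.4, 10.5]
gripper_width: 0.0555
```

Emit:
{"method": "servo_tool", "body": {"commands": [0.01,0,0,0,0,0,0.3,0.015,0,-0.01,0,0,0,0.3,0,-0.02,-0.045,0,0,0,-1,0,-0.03,-0.045,0,0,0,-1,0,-0.04,0,0,0,0,-1]}}

```text
time: 19.4
ee_pos: [0.4765, -0.1519, 0.1023]
tcp_rot: [0.297, 3.11, -0.005]
force: [1.3, -0.7, 0.6]
gripper_width: 0.0124
```

Emit:
{"method": "servo_tool", "body": {"commands": [-0.03,0,0,0,0,0,-1,-0.035,0,0,0,0,0,-1,0,0,0,0,0,0,-1]}}

```text
time: 19.7
ee_pos: [0.5393, -0.1661, 0.0974]
tcp_rot: [0.307, 3.115, -0.002]
force: [-0.8, 0.5, 0.9]
gripper_width: 0.0003
```

```bash
python3 - <<'E'
from h import *
s,p,r=pose();print(toJ(p).round(4),s["gripper_width"],np.round(s["force"],1));print(np.degrees((r.inv()*target_R(YAW+np.pi/2)).as_rotvec()))
p=viewer.grab_frame("wrist");save(p,"w15.png")
p=viewer.grab_frame("top");save(p,"t15.png",(180,140,380,290),4)
E
```

```text
[ 0.0112 -0.1325  0.0974] 0.0003049800501421696 [-0.8  0.5  0.9]
[-0.0233848   0.63855782 -0.05975383]
```

View pics/w15.png

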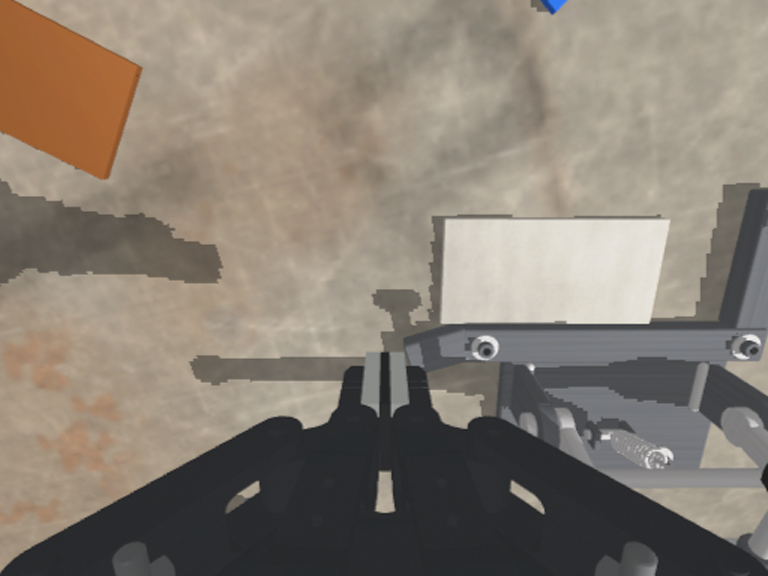

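View pics/t15.png

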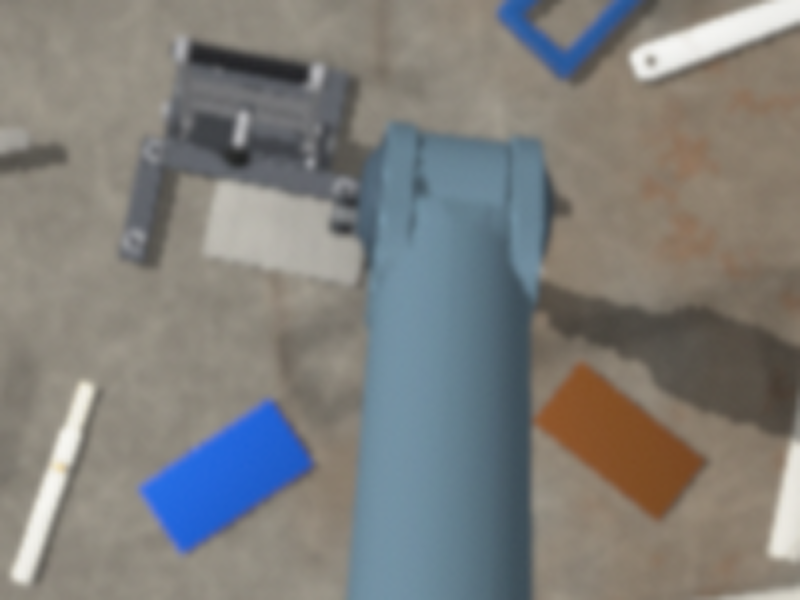

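Emit:
{"method": "servo_tool", "body": {"commands": [0.008,-0.003,0.03,0,0.3,0,-1,0.005,0,0.03,0,0.3,0,-1,0,0,0.02,0,0,0,-1,0,0,0.01,0,0,0,-1,0,0,0,0,0,0,-1]}}

```text
time: 20.3
ee_pos: [0.5168, -0.164, 0.004]
tcp_rot: [-0.304, -3.113, -0.001]
force: [-0.4, 0.5, -0.4]
gripper_width: 0.0002
```

Emit:
{"method": "servo_tool", "body": {"commands": [0,0,0.004,0,0,0,-1,0,0,0.002,0,0,0,-1,0,0,0,0,0,0,-1]}}

```text
time: 20.6
ee_pos: [0.5196, -0.1648, 0.0003]
tcp_rot: [-0.306, -3.118, -0.0]
force: [0.0, 0.2, 0.6]
gripper_width: -0.0001
```

```bash
python3 - <<'E'
from h import *
s,p,r=pose();print(toJ(p).round(4),s["gripper_width"],np.round(s["force"],1));print(np.degrees((r.inv()*target_R(YAW+np.pi/2)).as_rotvec()))
p=viewer.grab_frame("wrist");save(p,"w16.png")
E
```

```text
[-0.0084 -0.135   0.0003] -7.78800160358986e-05 [0.  0.2 0.6]
[-0.0483102  -0.5005039   0.00221695]
```

View pics/w16.png

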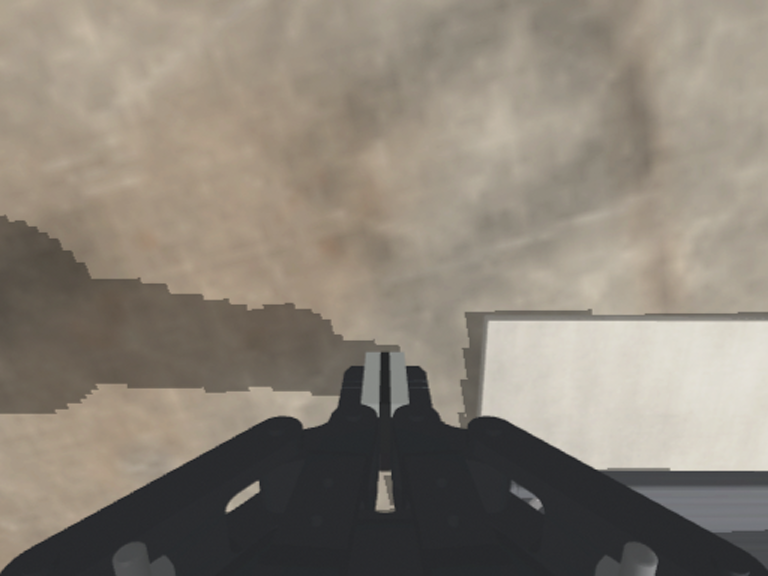

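Emit:
{"method": "servo_tool", "body": {"commands": [-0.006,0.01,-0.0015,0,-0.3,0,-1,0,0.01,0,0,0,0,-1,0,0.01,0,0,0,0,-1,0,0.01,0,0,0,0,-1,0,0.008,0,0,0,0,-1]}}

```text
time: 21.15
ee_pos: [0.5339, -0.1187, 0.001]
tcp_rot: [-0.306, -3.121, 0.002]
force: [-0.0, -3.0, 2.9]
gripper_width: -0.0002
```

```bash
python3 - <<'E'
from h import *
s,p,r=pose();print(toJ(p).round(4),np.round(s["force"],1));print(np.degrees((r.inv()*target_R(YAW+np.pi/2)).as_rotvec()))
p=viewer.grab_frame("wrist");save(p,"w17.png")
E
```

```text
[-0.0032 -0.087   0.001 ] [-0.  -3.   2.9]
[-0.11707853 -0.30704117  0.011463  ]
```

View pics/w17.png

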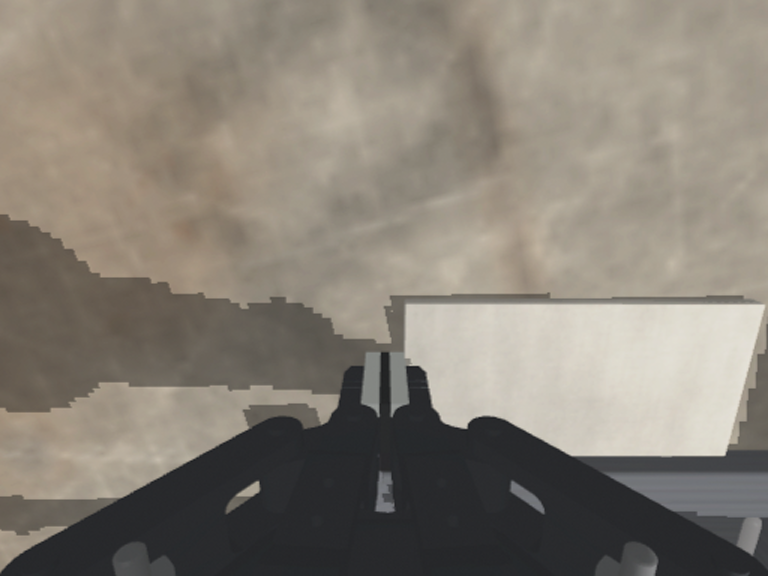

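Emit:
{"method": "servo_tool", "body": {"commands": [0,0.006,0,0,0,0,-1,0,0.005,0,0,0,0,-1,0,0.004,0,0,0,0,-1,0,0.002,0,0,0,0,-1]}}

```text
time: 21.6
ee_pos: [0.5372, -0.102, 0.0009]
tcp_rot: [-0.306, -3.121, 0.001]
force: [-1.1, -4.6, 3.0]
gripper_width: 0.0001
```

Emit:
{"method": "servo_tool", "body": {"commands": [0,0.002,0,0,0,0,-1,0,0.002,0,0,0,0,-1]}}

```text
time: 21.8
ee_pos: [0.5378, -0.0988, 0.0009]
tcp_rot: [-0.307, -3.121, 0.001]
force: [-0.9, -5.2, 5.1]
gripper_width: -0.0001
```

Emit:
{"method": "servo_tool", "body": {"commands": [0,0.001,0,0,0,0,-1,0,0.001,0,0,0,0,-1]}}

```text
time: 22.0
ee_pos: [0.538, -0.0974, 0.0008]
tcp_rot: [-0.307, -3.121, 0.003]
force: [-1.2, -6.7, 5.2]
gripper_width: 0.0002
```

Emit:
{"method": "servo_tool", "body": {"commands": [0,0.002,0,0,0,0,-1,0,0.001,0,0,0,0,-1]}}

```text
time: 22.2
ee_pos: [0.5381, -0.0972, 0.0008]
tcp_rot: [-0.31, -3.12, 0.007]
force: [-2.0, -9.9, 5.4]
gripper_width: 0.0
```

Emit:
{"method": "servo_tool", "body": {"commands": [0,0.002,0,0,0,0,-1,0,0,0,0,0,0,-1]}}

```text
time: 22.4
ee_pos: [0.5381, -0.0972, 0.0008]
tcp_rot: [-0.312, -3.119, 0.01]
force: [-2.4, -11.4, 5.9]
gripper_width: 0.0002
```

```bash
python3 - <<'E'
from h import *
s,p,r=pose();print(toJ(p).round(4),np.round(s["force"],1));print(np.degrees((r.inv()*target_R(YAW+np.pi/2)).as_rotvec()))
p=viewer.grab_frame("wrist");save(p,"w18.png")
p=viewer.grab_frame("top");save(p,"t18.png",(180,140,380,290),4)
E
```

```text
[-0.0033 -0.0651  0.0008] [ -2.4 -11.4   5.9]
[-0.41894121 -0.36486778 -0.21323996]
```

View pics/w18.png

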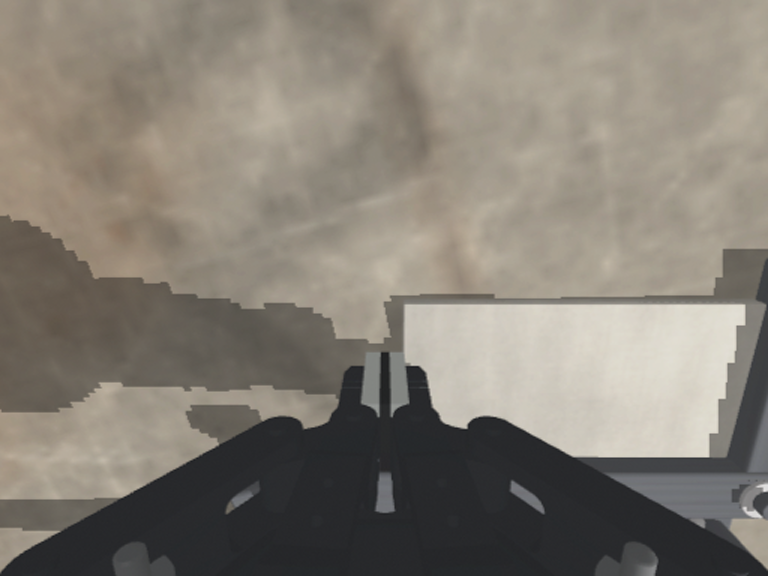

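View pics/t18.png

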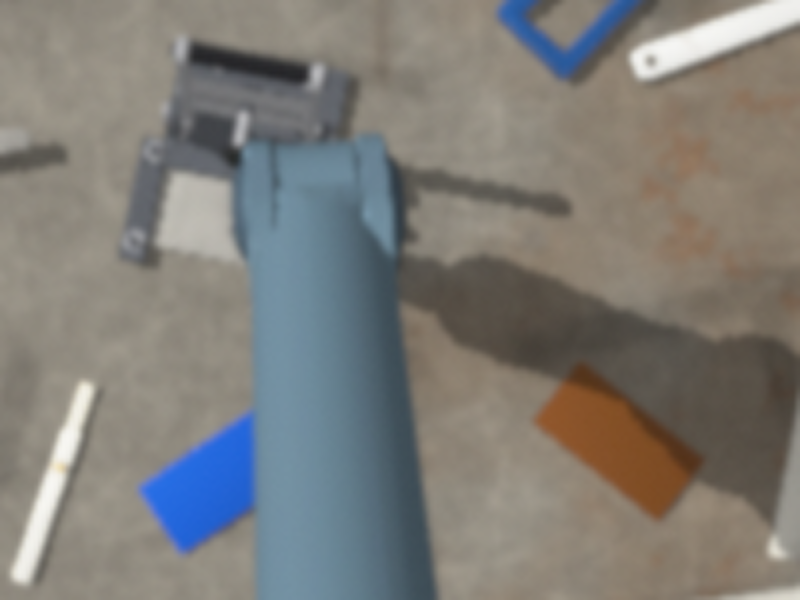

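Emit:
{"method": "servo_tool", "body": {"commands": [0,-0.01,0,0,0,0,-1,0,-0.01,-0.01,0,0,0,-1,0.02,0,-0.04,0.4,-0.4,0,0,0.04,0.03,0,0,0,0,0.3,0,0.035,0,0,0,0,0.3]}}

```text
time: 23.0
ee_pos: [0.4812, -0.0345, 0.049]
tcp_rot: [-0.309, -3.117, 0.013]
force: [-0.3, 0.2, -0.7]
gripper_width: 0.0433
```

Emit:
{"method": "servo_tool", "body": {"commands": [0,0.02,0,0,0,0,0.3,0,0,0.025,0,0,0,0.3,0,0,0.02,0,0,0,0.3,0,0,0,0,0,0,0.3]}}

```text
time: 23.4
ee_pos: [0.49, -0.014, 0.003]
tcp_rot: [-0.302, -3.121, 0.01]
force: [-0.8, -0.1, -0.0]
gripper_width: 0.0553
```

```bash
python3 - <<'E'
from h import *
s,p,r=pose();print(toJ(p).round(4),s["gripper_width"],np.round(s["force"],1));print(np.degrees((r.inv()*target_R(YAW+np.pi/2)).as_rotvec()))
p=viewer.grab_frame("wrist");save(p,"w19.png")
E
```

```text
[-0.0666  0.0072  0.003 ] 0.05530212615147468 [-0.8 -0.1 -0. ]
[-0.38573291 -0.29765889  0.14275965]
```

View pics/w19.png

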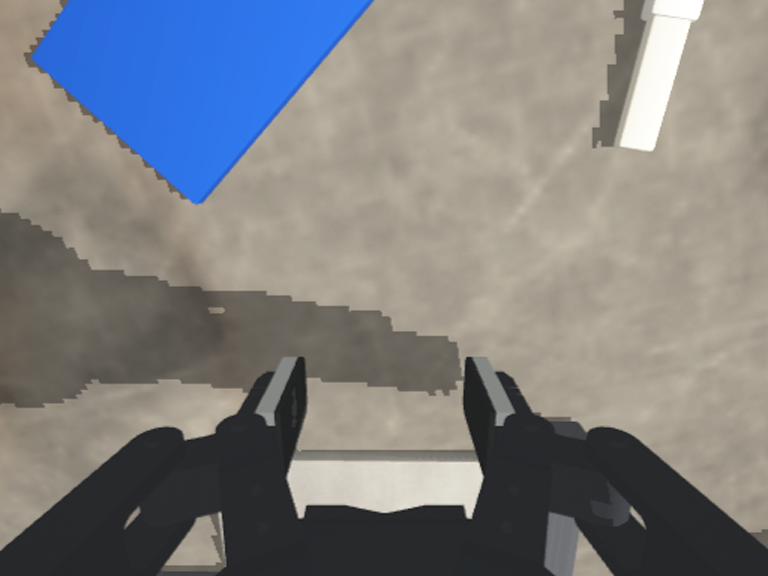

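Emit:
{"method": "servo_tool", "body": {"commands": [-0.006,-0.007,0.002,-0.4,-0.3,0,0.3,-0.006,0,0.0025,0,0,0,0.3,-0.008,0,0,0,0,0,0.3,-0.003,0,0,0,0,0,0.3,-0.002,0,0,0,0,0,0.3]}}

```text
time: 23.95
ee_pos: [0.515, -0.0281, 0.0012]
tcp_rot: [0.307, 3.124, -0.004]
force: [-7.1, 0.3, 9.8]
gripper_width: 0.0553
```

Emit:
{"method": "servo_tool", "body": {"commands": [-0.002,0,0,0,0,0,0.3,0,0,0,0,0,0,0.3]}}

```text
time: 24.15
ee_pos: [0.5151, -0.0282, 0.0011]
tcp_rot: [-0.307, -3.125, 0.005]
force: [-7.2, 0.7, 11.5]
gripper_width: 0.0554
```

```bash
python3 - <<'E'
from h import *
s,p,r=pose();print(toJ(p).round(4),np.round(s["force"],1));print(np.degrees((r.inv()*target_R(YAW+np.pi/2)).as_rotvec()))
E
```

```text
[-0.0393 -0.0018  0.0011] [-7.2  0.7 11.5]
[-0.17250192 -0.0527548  -0.00539845]
```

```bash
python3 - <<'E'
from h import *
p=viewer.grab_frame("wrist");save(p,"w20.png",(130,180,400,384),2.8)
E
```

```text
(no output)
```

View pics/w20.png

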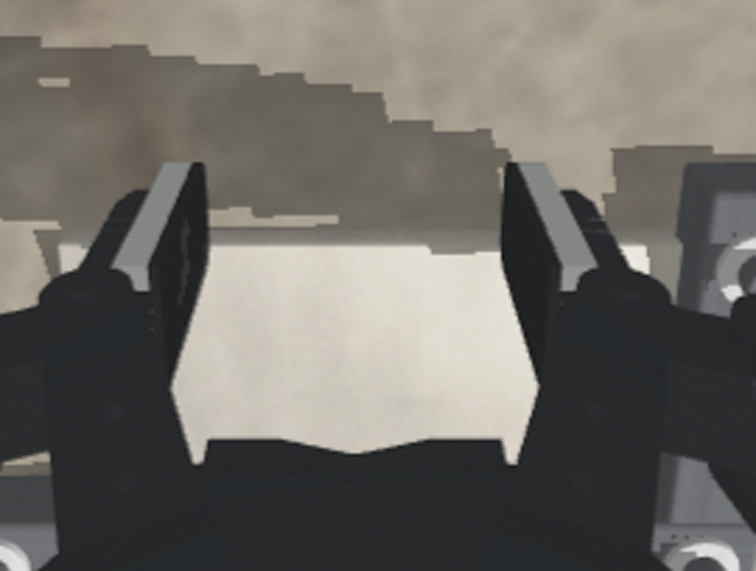

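Emit:
{"method": "servo_tool", "body": {"commands": [0,0,-0.004,0,0,0,0.3,0.01,0,0,0,0,0,0.3,0.008,0,0,0,0,0,0.3,0,0,0,0,0,0,0.3]}}

```text
time: 24.6
ee_pos: [0.4987, -0.0243, 0.0043]
tcp_rot: [0.305, 3.122, -0.002]
force: [-0.7, 0.0, -0.0]
gripper_width: 0.0555
```

Emit:
{"method": "servo_tool", "body": {"commands": [0,0,0.003,0,0,0,0.3,0,0,0.002,0,0,0,0.3,0,0,0,0,0,0,0.3]}}

```text
time: 24.9
ee_pos: [0.5007, -0.0248, -0.0007]
tcp_rot: [0.306, 3.121, -0.002]
force: [-0.3, 0.4, -0.3]
gripper_width: 0.0554
```

```bash
python3 - <<'E'
from h import *
s,p,r=pose();print(toJ(p).round(4),np.round(s["force"],1));print(np.degrees((r.inv()*target_R(YAW+np.pi/2)).as_rotvec()))
E
```

```text
[-0.0541 -0.0013 -0.0007] [-0.3  0.4 -0.3]
[-0.03768714  0.34754958 -0.00925422]
```

Emit:
{"method": "servo_tool", "body": {"commands": [-0.005,0,0.0015,0,0,0,0.3,-0.004,0,0,0,0,0,0.3,-0.002,0,0,0,0,0,0.3,-0.001,0,0,0,0,0,0.3]}}

```text
time: 25.3
ee_pos: [0.5123, -0.027, -0.0018]
tcp_rot: [0.306, 3.121, -0.002]
force: [-1.6, 0.7, 1.2]
gripper_width: 0.0559
```

Emit:
{"method": "servo_tool", "body": {"commands": [-0.002,0,0,0,0,0,0.3,0,0,0,0,0,0,0.3]}}

```text
time: 25.5
ee_pos: [0.5124, -0.0271, -0.0021]
tcp_rot: [0.306, 3.124, -0.003]
force: [-4.2, 1.0, 4.1]
gripper_width: 0.0561
```

Emit:
{"method": "servo_tool", "body": {"commands": [-0.002,0,0,0,0,0,0.3,0,0,0,0,0,0,0.3]}}

```text
time: 25.7
ee_pos: [0.5125, -0.0272, -0.0024]
tcp_rot: [-0.305, -3.125, 0.003]
force: [-7.4, 2.0, 6.6]
gripper_width: 0.0555
```

```bash
python3 - <<'E'
from h import *
s,p,r=pose();print(toJ(p).round(4),np.round(s["force"],1))
E
```

```text
[-0.0421 -0.0014 -0.0024] [-7.4  2.   6.6]
```

Emit:
{"method": "servo_tool", "body": {"commands": [0.01,0,0,0,0,0,0.3,0.02,0,-0.02,0,0,0,0.3,0.02,0,-0.05,0,0,0,0,0.01,0,-0.05,0,0,0,-0.2,0,0,-0.05,0,0,0,-0.2]}}

```text
time: 26.2
ee_pos: [0.4565, -0.0162, 0.1644]
tcp_rot: [0.305, 3.12, -0.003]
force: [1.0, -0.1, -0.0]
gripper_width: 0.0341
```

Emit:
{"method": "servo_tool", "body": {"commands": [0.02,-0.04,-0.05,0,0,0,-0.2,0.02,-0.04,-0.05,0,0,0,-0.2,0,0,0,0,0,0,-0.2]}}

```text
time: 26.5
ee_pos: [0.4194, -0.0736, 0.2437]
tcp_rot: [0.316, 3.105, -0.008]
force: [1.1, -0.2, 0.2]
gripper_width: 0.0342
```

```bash
python3 - <<'E'
from h import *
s,p,r=pose();print(toJ(p).round(4),np.round(s["force"],1))
p=viewer.grab_frame("wrist");save(p,"w21.png")
p=viewer.grab_frame("top");save(p,"t21.png",(190,140,290,215),8)
plan(J(.04,-.02,.285),target_R(YAW),g=-.2)
E
```

```text
[-0.1244 -0.065   0.2437] [ 1.1 -0.2  0.2]
[-0.014, 0.003, -0.004, 0, 0.1, 7.5, -0.2, -0.013, 0.006, -0.003, 0, 0, 7.5, -0.2, -0.013, 0.007, -0.004, 0, 0, 7.5, -0.2, -0.011, 0.008, -0.004, 0.1, 0, 7.5, -0.2, -0.011, 0.01, -0.003, 0.1, 0.1, 7.5, -0.2]
[-0.008, 0.011, -0.004, 0, 0.1, 7.5, -0.2, -0.008, 0.013, -0.004, 0, 0, 7.5, -0.2, -0.005, 0.013, -0.004, 0.1, 0, 7.5, -0.2, -0.004, 0.014, -0.003, 0.1, 0.1, 7.5, -0.2, -0.003, 0.014, -0.004, 0, 0, 7.5, -0.2]
[0, 0.014, -0.004, 0.1, 0.1, 7.4, -0.2, 0.002, 0.014, -0.004, 0, 0, 7.5, -0.2]
end [ 0.589  -0.0613  0.2853]
```

View pics/w21.png

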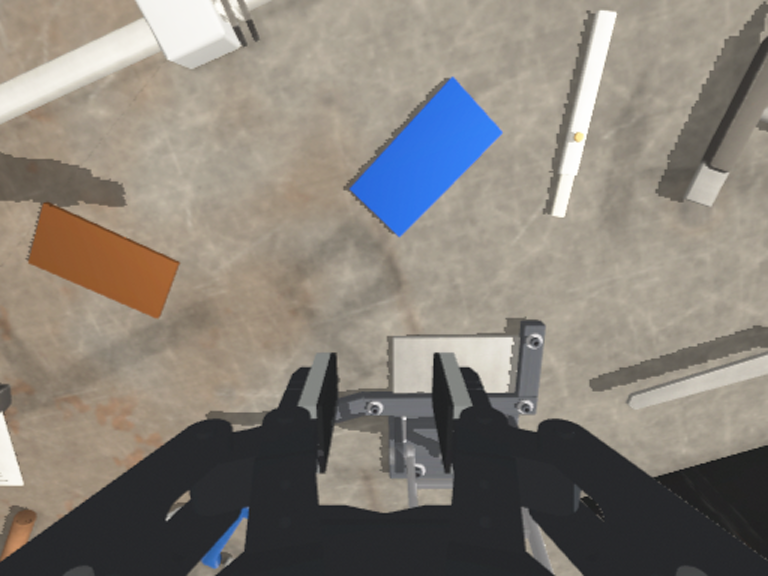

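View pics/t21.png

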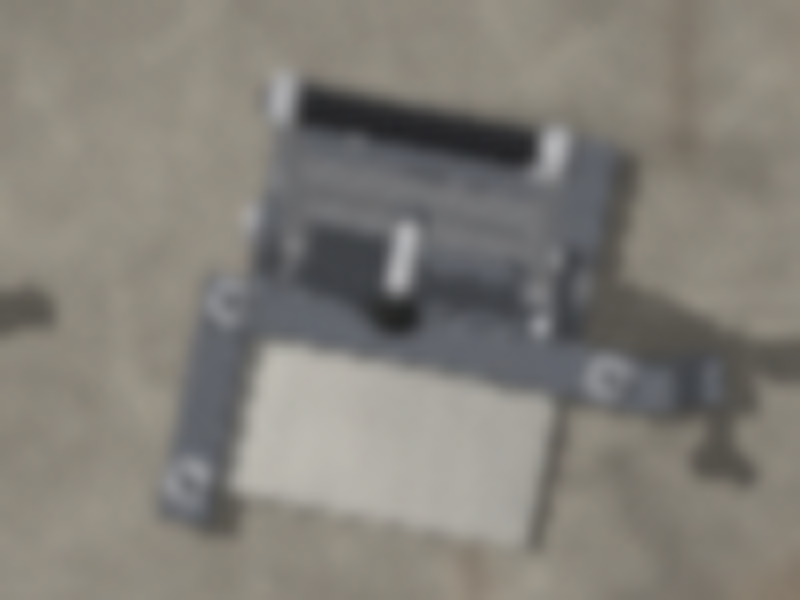

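```bash
python3 - <<'E'
from h import *
p=viewer.grab_frame("wrist");save(p,"w22.png",(250,205,375,290),6)
E
```

```text
(no output)
```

View pics/w22.png

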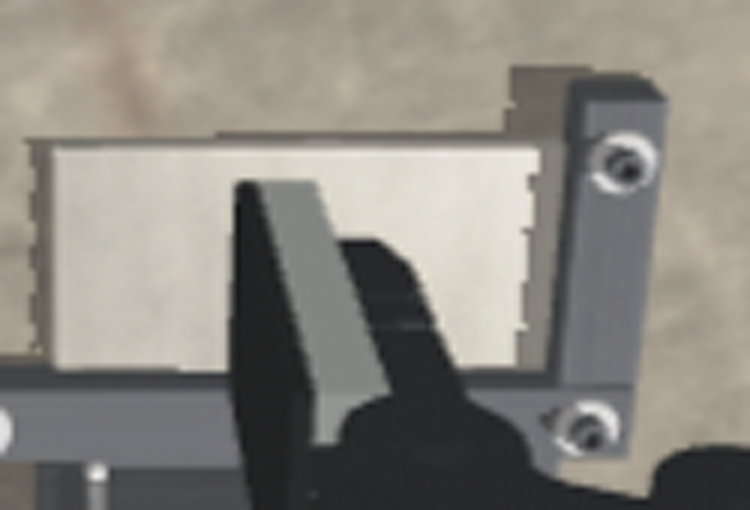

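```bash
python3 - <<'E'
from h import *
p=viewer.grab_frame("wrist")
def f(x,y,z,n=""):
    X=ray(p,(250+x/6,205+y/6),z);j=toJ(X);print(n,(j*1000).round(1));return j
f(52,149,.006,"tr top");f(54,368,.006,"tr bot");f(538,149,.006,"shadow top");f(515,368,.006,"shadow bot");f(567,149,.006,"stop foot");f(551,368,.006,"stop foot bot")
print(p["frame"][[205+250//6,205+250//6,205+100//6],[250+545//6,250+480//6,250+545//6]])
E
```

```text
tr top [-32.6 -57.5   6. ]
tr bot [ 25.6 -57.    6. ]
shadow top [-32.5  55.8   6. ]
shadow bot [25.6 55.2  6. ]
stop foot [-32.5  62.5   6. ]
stop foot bot [25.6 63.9  6. ]
[[134 131 125]
 [224 220 209]
 [104  99  91]]
```

Emit:
{"method": "servo_tool", "body": {"commands": [-0.014,0.003,-0.006,0,0.1,7.5,-0.2,-0.013,0.006,-0.006,0,0,7.5,-0.2,-0.013,0.007,-0.006,0,0,7.5,-0.2,-0.011,0.008,-0.006,0.1,0,7.5,-0.2,-0.011,0.01,-0.006,0.1,0.1,7.5,-0.2]}}

```text
time: 27.2
ee_pos: [0.4885, -0.064, 0.2659]
tcp_rot: [-1.298, -2.859, 0.004]
force: [0.1, 0.1, 0.6]
gripper_width: 0.0341
```

Emit:
{"method": "servo_tool", "body": {"commands": [-0.008,0.011,-0.006,0,0.1,7.5,-0.2,-0.008,0.013,-0.005,0,0,7.5,-0.2,-0.005,0.013,-0.005,0.1,0,7.5,-0.2,-0.004,0.014,-0.003,0.1,0.1,7.5,-0.2,-0.003,0.014,-0.004,0,0,7.5,-0.2]}}

```text
time: 27.7
ee_pos: [0.5603, -0.06, 0.2882]
tcp_rot: [-2.145, -2.287, 0.008]
force: [0.7, 0.1, -0.6]
gripper_width: 0.0343
```

Emit:
{"method": "servo_tool", "body": {"commands": [0,0.014,-0.002,0.1,0.1,7.4,-0.2,0.002,0.014,-0.002,0,0,7.5,-0.2,0,0,0,0,0,0,-0.2]}}

```text
time: 28.0
ee_pos: [0.5893, -0.0577, 0.2923]
tcp_rot: [-2.417, -1.996, 0.007]
force: [-0.9, 0.7, -0.7]
gripper_width: 0.0339
```

```bash
python3 - <<'E'
from h import *
s,p,r=pose();print(toJ(p).round(4),np.round(s["force"],1),np.round(s["qpos"],2),s["gripper_width"])
delta(J(.0935,-.0,.22),target_R(YAW))
p=viewer.grab_frame("wrist");save(p,"w23.png")
E
```

```text
[ 0.0392 -0.0164  0.2923] [-0.9  0.7 -0.7] [ 0.26  0.25 -0.27  1.65  0.07  1.26 -0.22] 0.03389294688670791
shift(tool) mm [16.1 55.  71.8] turn deg [-0.47 -0.06  0.29]
```

View pics/w23.png

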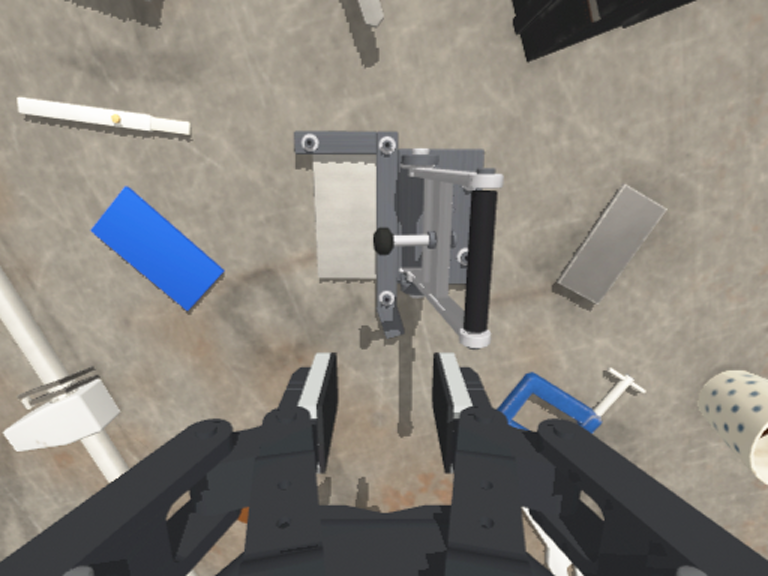

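```bash
python3 - <<'E'
from h import *
p=viewer.grab_frame("wrist")
for q in((484,188),(477,333),(481,258)): print(toJ(ray(p,(q[0]/1.5,q[1]/1.5),.191)).round(4))
E
```

```text
[0.0909 0.0422 0.191 ]
[ 0.0929 -0.0427  0.191 ]
[0.092  0.0033 0.191 ]
```

Emit:
{"method": "servo_tool", "body": {"commands": [0.016,0.03,0.01,-0.2,0,0.3,-0.2,0,0.025,0.02,-0.2,0,0,-0.2,0,0,0.02,0,0,0,-0.2,0,0,0,0,0,0,-0.2]}}

```text
time: 28.5
ee_pos: [0.6418, -0.0547, 0.2396]
tcp_rot: [-2.425, -1.989, 0.01]
force: [0.2, 0.3, -1.2]
gripper_width: 0.0339
```

```bash
python3 - <<'E'
from h import *
s,p,r=pose();print(toJ(p).round(4),np.round(s["force"],1),s["gripper_width"])
delta(J(.0935,-.0,.176),target_R(YAW))
p=viewer.grab_frame("wrist");save(p,"w24.png")
E
```

```text
[ 0.0902 -0.0032  0.2396] [ 0.2  0.3 -1.2] 0.03392338776396687
shift(tool) mm [ 3.3  3.8 63.6] turn deg [-0.46  0.08 -0.07]
```

View pics/w24.png

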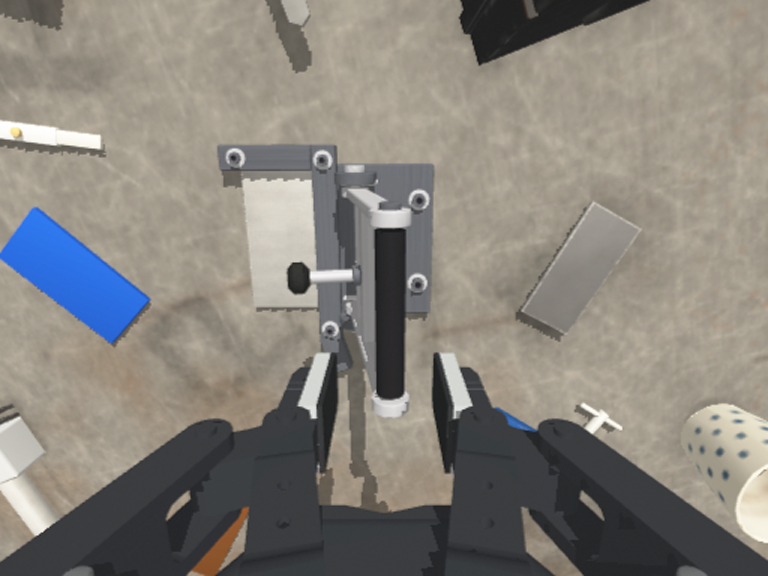

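Emit:
{"method": "servo_tool", "body": {"commands": [0.003,0.003,0.015,-0.4,0,0,-0.2,0,0,0.02,0,0,0,-0.2,0,0,0.02,0,0,0,-0.2,0,0,0.008,0,0,0,-0.2,0,0,0,0,0,0,-0.2]}}

```text
time: 29.05
ee_pos: [0.6478, -0.0527, 0.1812]
tcp_rot: [2.426, 1.987, 0.006]
force: [0.4, -0.6, 0.9]
gripper_width: 0.0342
```

```bash
python3 - <<'E'
from h import *
s,p,r=pose();print(toJ(p).round(4),np.round(s["force"],1),s["gripper_width"])
delta(J(.0935,-.0,.175),target_R(YAW))
p=viewer.grab_frame("wrist");save(p,"w25.png")
E
```

```text
[ 9.570e-02 -1.000e-04  1.812e-01] [ 0.4 -0.6  0.9] 0.034165166838735835
shift(tool) mm [ 0.1 -2.2  6.2] turn deg [ 0.37  0.04 -0.17]
```

View pics/w25.png

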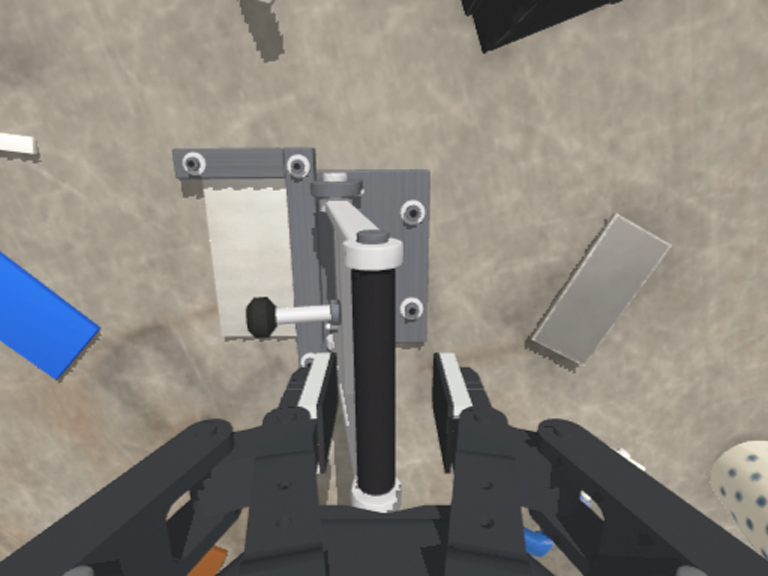

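Emit:
{"method": "servo_tool", "body": {"commands": [0,-0.003,0.005,0.2,0,0,-0.2,0,0,0,0,0,0,-0.5,0,0,0,0,0,0,-1,0,0,0,0,0,0,-1,0,0,0,0,0,0,-1]}}

```text
time: 29.6
ee_pos: [0.6447, -0.0517, 0.1775]
tcp_rot: [2.429, 1.989, 0.001]
force: [-4.8, 0.6, 5.3]
gripper_width: 0.0116
```

```bash
python3 - <<'E'
from h import *
s,p,r=pose();print(toJ(p).round(4),np.round(s["force"],1),s["gripper_width"])
p=viewer.grab_frame("wrist");save(p,"w26.png")
arc(1.72,1.02,.1)
arc(1.02,.12,.075)
E
```

```text
[0.0924 0.0002 0.1775] [-4.8  0.6  5.3] 0.011608637629187783
[0, -0.014, -0.0015, 0, 0, 0, -1, 0, -0.0145, 0, 0, 0, 0, -1, 0, -0.014, 0.0015, 0, 0, 0, -1, 0, -0.014, 0.003, 0, 0, 0, -1, 0, -0.014, 0.004, 0, 0, 0, -1]
[0, -0.013, 0.0055, 0, 0, 0, -1, 0, -0.0125, 0.007, 0, 0, 0, -1]
[0, -0.009, 0.006, 0, 0, 0, -1, 0, -0.0085, 0.0065, 0, 0, 0, -1, 0, -0.008, 0.0075, 0, 0, 0, -1, 0, -0.007, 0.0075, 0, 0, 0, -1, 0, -0.007, 0.0085, 0, 0, 0, -1]
[0, -0.006, 0.0085, 0, 0, 0, -1, 0, -0.0055, 0.0095, 0, 0, 0, -1, 0, -0.0045, 0.0095, 0, 0, 0, -1, 0, -0.004, 0.01, 0, 0, 0, -1, 0, -0.0035, 0.01, 0, 0, 0, -1]
[0, -0.0025, 0.0105, 0, 0, 0, -1, 0, -0.0015, 0.0105, 0, 0, 0, -1]
```

View pics/w26.png

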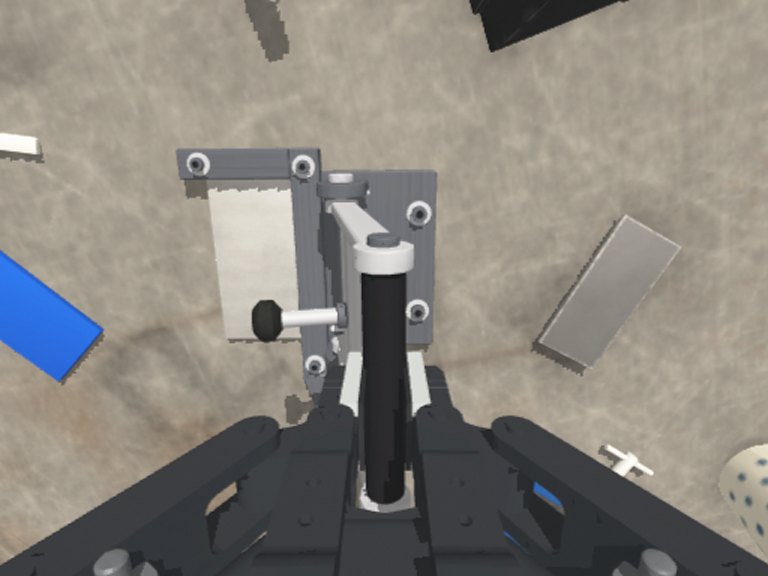

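Bar gripped (width 11.6 mm, between columns 345–425). Easing the clip down along the arc.

Emit:
{"method": "servo_tool", "body": {"commands": [0,-0.014,-0.0015,0,0,0,-1,0,-0.0145,0,0,0,0,-1,0,-0.014,0.0015,0,0,0,-1,0,-0.014,0.003,0,0,0,-1,0,-0.014,0.004,0,0,0,-1]}}

```text
time: 30.15
ee_pos: [0.5864, -0.0402, 0.1766]
tcp_rot: [2.415, 1.975, 0.029]
force: [1.3, -2.4, 15.2]
gripper_width: 0.0115
```

Emit:
{"method": "servo_tool", "body": {"commands": [0,-0.013,0.0055,0,0,0,-1,0,-0.0125,0.007,0,0,0,-1,0,0,0,0,0,0,-1]}}

```text
time: 30.45
ee_pos: [0.5538, -0.034, 0.1622]
tcp_rot: [2.423, 1.984, 0.009]
force: [-7.8, -2.1, 21.2]
gripper_width: 0.0117
```

```bash
python3 - <<'E'
from h import *
s,p,r=pose();j=toJ(p);print(j.round(4),np.round(s["force"],1),s["gripper_width"],np.degrees((r.inv()*target_R(YAW)).as_rotvec()).round(2))
g=j+[0,0,.0165];v=g-[.068,0,.05];print("angle",np.arctan2(v[2],-v[0]),"rad",np.hypot(v[0],v[2]))
E
```

```text
[-0.0002 -0.      0.1622] [-7.8 -2.1 21.2] 0.011727126393707314 [ 0.64  0.1  -0.2 ]
angle 1.0837252092589154 rad 0.14562164169937014
```

Emit:
{"method": "servo_tool", "body": {"commands": [0,-0.009,0.006,0,0,0,-1,0,-0.0085,0.0065,0,0,0,-1,0,-0.008,0.0075,0,0,0,-1,0,-0.007,0.0075,0,0,0,-1,0,-0.007,0.0085,0,0,0,-1]}}

```text
time: 30.95
ee_pos: [0.509, -0.0253, 0.1212]
tcp_rot: [-2.43, -1.99, 0.008]
force: [-9.9, -0.2, 6.3]
gripper_width: 0.0118
```

```bash
cat >> h.py <<'E'
def ang():
    s,p,r=pose();j=toJ(p);print(j.round(4),np.round(s["force"],1),s["gripper_width"],np.degrees((r.inv()*target_R(YAW)).as_rotvec()).round(2))
    g=j+[0,0,.0165];v=g-[.068,0,.05];print("angle",np.arctan2(v[2],-v[0]),"rad",np.hypot(v[0],v[2]))
E
python3 -c "
from h import *
ang()"
```

```text
[-0.0458 -0.0002  0.1212] [-9.9 -0.2  6.3] 0.011752264864049672 [-0.21  0.19 -0.17]
angle 0.6562983347336466 rad 0.14365917284389315
```

Emit:
{"method": "servo_tool", "body": {"commands": [0,-0.006,0.0085,0,0,0,-1,0,-0.0055,0.0095,0,0,0,-1,0,-0.0045,0.0095,0,0,0,-1,0,-0.004,0.01,0,0,0,-1]}}

```text
time: 31.35
ee_pos: [0.4881, -0.0212, 0.0809]
tcp_rot: [-2.428, -1.989, 0.01]
force: [-9.2, 1.3, 1.5]
gripper_width: 0.0121
```

```bash
python3 -c "
from h import *
ang()"
```

```text
[-0.0672 -0.0003  0.0809] [-9.2  1.3  1.5] 0.01210379079086335 [-0.35  0.18 -0.15]
angle 0.337597844002918 rad 0.14324217322157481
```

Emit:
{"method": "servo_tool", "body": {"commands": [0,-0.002,0.007,0,0,0,-1,0,-0.0015,0.007,0,0,0,-1,0,-0.0015,0.007,0,0,0,-1,0,-0.001,0.006,0,0,0,-1]}}

```text
time: 31.75
ee_pos: [0.4811, -0.0199, 0.0529]
tcp_rot: [-2.427, -1.988, 0.012]
force: [-8.9, 1.3, -1.5]
gripper_width: 0.0116
```

```bash
python3 - <<'E'
from h import *
ang()
p=viewer.grab_frame("wrist");save(p,"w27.png")
E
```

```text
[-0.0743 -0.0003  0.0529] [-8.9  1.3 -1.5] 0.011585209388021756 [-0.49  0.18 -0.14]
angle 0.13529452738173486 rad 0.14360464121003821
```

View pics/w27.png

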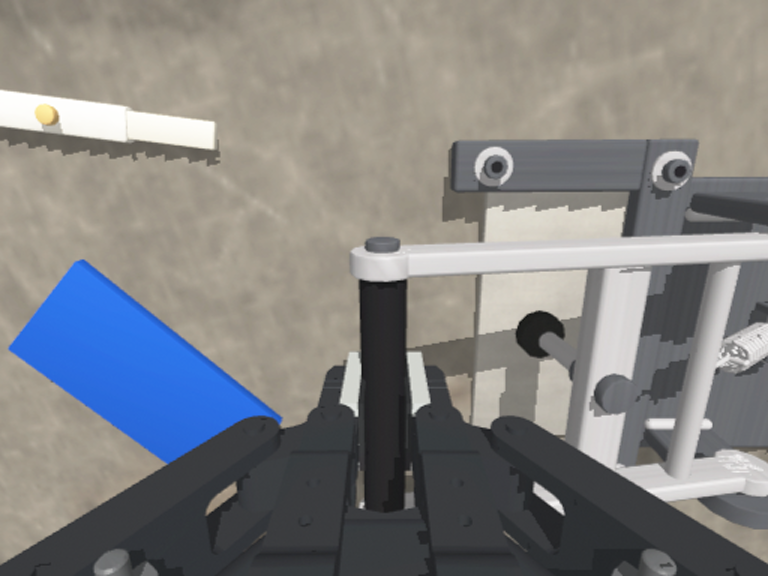

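Emit:
{"method": "servo_tool", "body": {"commands": [0,0,0.003,0,0,0,-1,0,0,0.0025,0,0,0,-1,0,0,0,0,0,0,-1]}}

```text
time: 32.1
ee_pos: [0.4803, -0.0198, 0.0472]
tcp_rot: [-2.425, -1.988, 0.014]
force: [-9.4, 1.4, -0.6]
gripper_width: 0.012
```

Emit:
{"method": "servo_tool", "body": {"commands": [0,0,0.002,0,0,0,-1,0,0,0.002,0,0,0,-1,0,0,0,0,0,0,-1]}}

```text
time: 32.4
ee_pos: [0.4798, -0.0197, 0.0427]
tcp_rot: [-2.425, -1.987, 0.015]
force: [-9.2, 1.6, -3.8]
gripper_width: 0.0119
```

```bash
python3 -c "
from h import *
ang()"
```

```text
[-0.0756 -0.0004  0.0427] [-9.2  1.6 -3.8] 0.011930873226310278 [-0.64  0.2  -0.14]
angle 0.06419607503922906 rad 0.14391226115253056
```

Emit:
{"method": "servo_tool", "body": {"commands": [0,0,0.0015,0,0,0,-1,0,0,0,0,0,0,-1]}}

```text
time: 32.6
ee_pos: [0.4796, -0.0197, 0.0412]
tcp_rot: [-2.425, -1.987, 0.016]
force: [-9.0, 1.6, -4.5]
gripper_width: 0.0114
```

Emit:
{"method": "servo_tool", "body": {"commands": [0,0,0.0015,0,0,0,-1,0,0,0,0,0,0,-1]}}

```text
time: 32.8
ee_pos: [0.4796, -0.0196, 0.0401]
tcp_rot: [-2.425, -1.987, 0.016]
force: [-10.3, 2.3, -1.5]
gripper_width: 0.0116
```

```bash
python3 - <<'E'
from h import *
ang()
p=viewer.grab_frame("wrist");save(p,"w28.png")
E
```

```text
[-0.0758 -0.0004  0.0401] [-10.3   2.3  -1.5] 0.011617039493914292 [-0.69  0.21 -0.14]
angle 0.04560053561256031 rad 0.14396387698852692
```

View pics/w28.png

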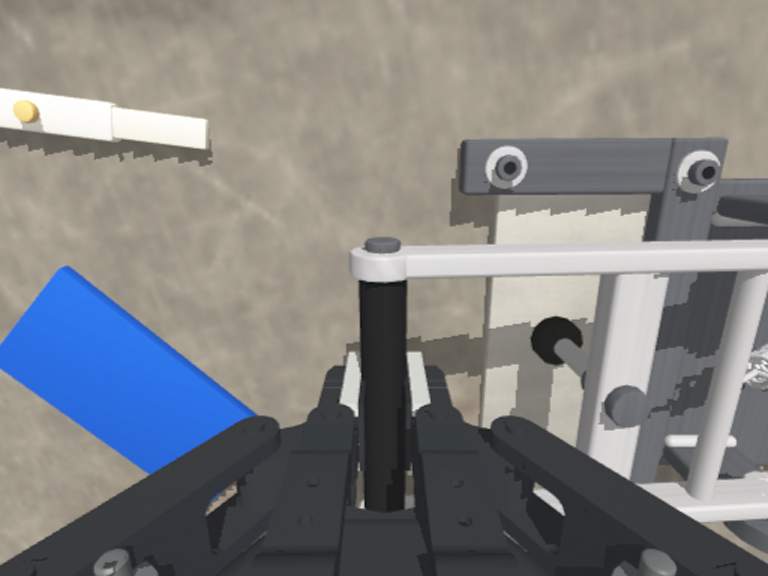

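Emit:
{"method": "servo_tool", "body": {"commands": [0,0,0.0015,0,0,0,-1,0,0,0,0,0,0,-1]}}

```text
time: 33.05
ee_pos: [0.4795, -0.0196, 0.0395]
tcp_rot: [-2.425, -1.987, 0.018]
force: [-13.3, 1.8, 5.7]
gripper_width: 0.0119
```

Emit:
{"method": "servo_tool", "body": {"commands": [0,0,0.0015,0,0,0,-1,0,0,0,0,0,0,-1]}}

```text
time: 33.25
ee_pos: [0.4795, -0.0196, 0.039]
tcp_rot: [-2.425, -1.986, 0.019]
force: [-14.8, 1.4, 13.7]
gripper_width: 0.0117
```

Emit:
{"method": "servo_tool", "body": {"commands": [0,0,0.0015,0,0,0,-1,0,0,0,0,0,0,-1]}}

```text
time: 33.45
ee_pos: [0.4795, -0.0196, 0.0387]
tcp_rot: [-2.425, -1.987, 0.02]
force: [-19.5, 2.2, 23.5]
gripper_width: 0.0116
```

```bash
python3 -c "
from h import *
ang()"
```

```text
[-0.0759 -0.0004  0.0387] [-19.5   2.2  23.5] 0.01158638570466039 [-0.78  0.31 -0.14]
angle 0.03600173859240282 rad 0.14397118322214347
```

Emit:
{"method": "servo_tool", "body": {"commands": [0,0,-0.003,0,0,0,-1,0,0,0,0,0,0,-1]}}

```text
time: 33.65
ee_pos: [0.4795, -0.0196, 0.0397]
tcp_rot: [-2.425, -1.987, 0.017]
force: [-12.8, 1.6, 4.6]
gripper_width: 0.0117
```

Emit:
{"method": "servo_tool", "body": {"commands": [0,0,0,0,0,0,-0.5,0,0,0,0,0,0,-0.3,0,0,0,0,0,0,-0.3]}}

```text
time: 33.95
ee_pos: [0.4878, -0.0202, 0.0416]
tcp_rot: [2.429, 1.988, 0.003]
force: [-3.2, -0.4, -1.9]
gripper_width: 0.03
```

```bash
python3 - <<'E'
from h import *
ang()
p=viewer.grab_frame("wrist");save(p,"w29.png")
E
```

```text
[-0.0676  0.0006  0.0416] [-3.2 -0.4 -1.9] 0.029991807596181835 [ 0.21  0.02 -0.2 ]
angle 0.059320083890639835 rad 0.13585770417173287
```

View pics/w29.png

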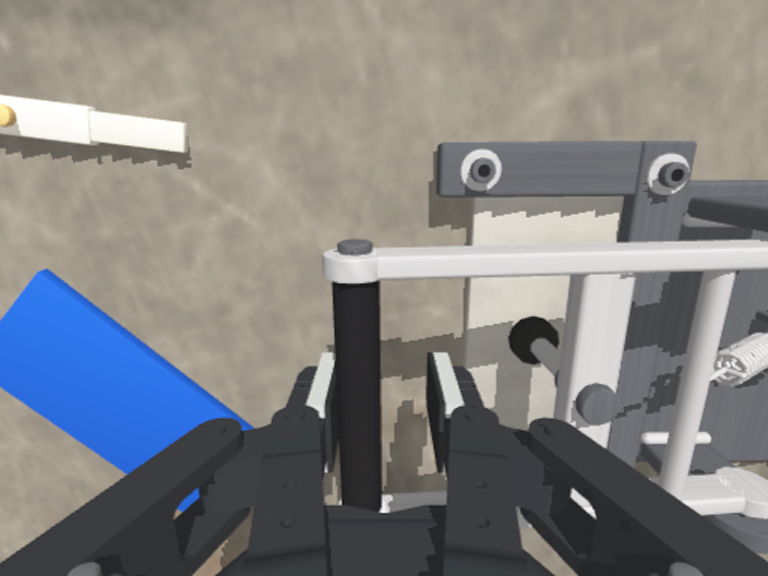

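Emit:
{"method": "servo_tool", "body": {"commands": [0,-0.006,0,0,0,0,-0.1,0,0,0,0,0,0,-0.1,0,0,-0.01,0,0,0,-0.1,0,0,-0.03,0,0,0,-0.1,0,0,-0.04,0,0,0,-0.1]}}

```text
time: 34.5
ee_pos: [0.4813, -0.019, 0.1222]
tcp_rot: [2.429, 1.989, 0.002]
force: [0.9, 0.4, 0.1]
gripper_width: 0.0387
```

Emit:
{"method": "servo_tool", "body": {"commands": [0,0,-0.05,0,0,0,-0.1,-0.03,-0.02,-0.05,0,0,0,-0.1,-0.04,-0.03,-0.05,0,0,0,-0.1,-0.04,0,0,0,0,0,-0.1,0,0,0,0,0,0,-0.1]}}

```text
time: 35.0
ee_pos: [0.4265, -0.1084, 0.2508]
tcp_rot: [2.431, 1.971, 0.008]
force: [-0.5, -0.5, 0.7]
gripper_width: 0.0384
```

```bash
python3 - <<'E'
from h import *
ang()
p=viewer.grab_frame("wrist");save(p,"w30.png");save(p,"w30z.png",(180,0,400,160),3.6)
for t in("clip_grip","clip_foot","coupon_center"):
    for r in pinpoint(p,t)[:2]:
        uv=np.array(r["location"])*[512,384];print(t,round(r["conf"],2),toJ(ray(p,uv,{"clip_grip":.061,"clip_foot":.006,"coupon_center":.003}[t])).round(4))
p=viewer.grab_frame("scene");save(p,"s30.png",(150,100,350,250),4)
E
```

```text
[-0.1106 -0.0977  0.2508] [-0.5 -0.5  0.7] 0.03844149964009385 [ 0.68  0.19 -0.73]
angle 0.8828782171254015 rad 0.2813148430249327
clip_grip 0.93 [-0.0755  0.0007  0.061 ]
clip_grip 0.62 [0.0627 0.0022 0.061 ]
coupon_center 0.83 [-0.1913 -0.0355  0.003 ]
coupon_center 0.81 [-0.1067 -0.3176  0.003 ]
```

View pics/w30.png

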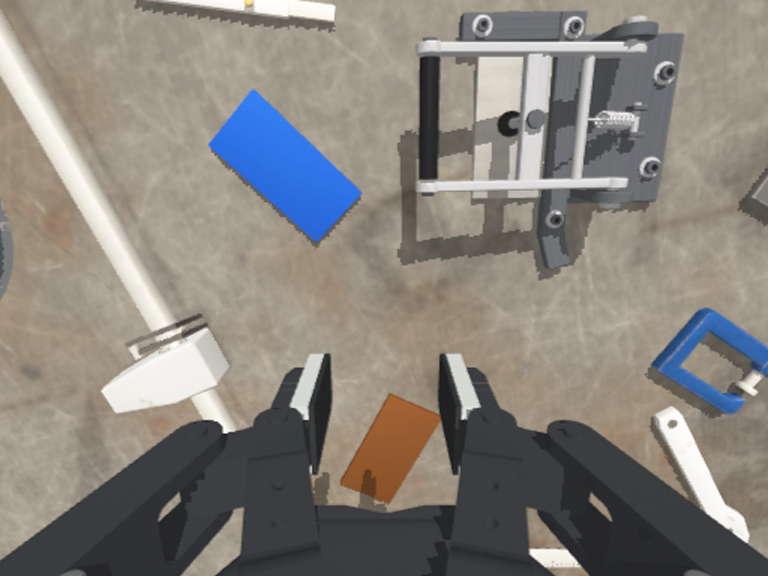

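View pics/w30z.png

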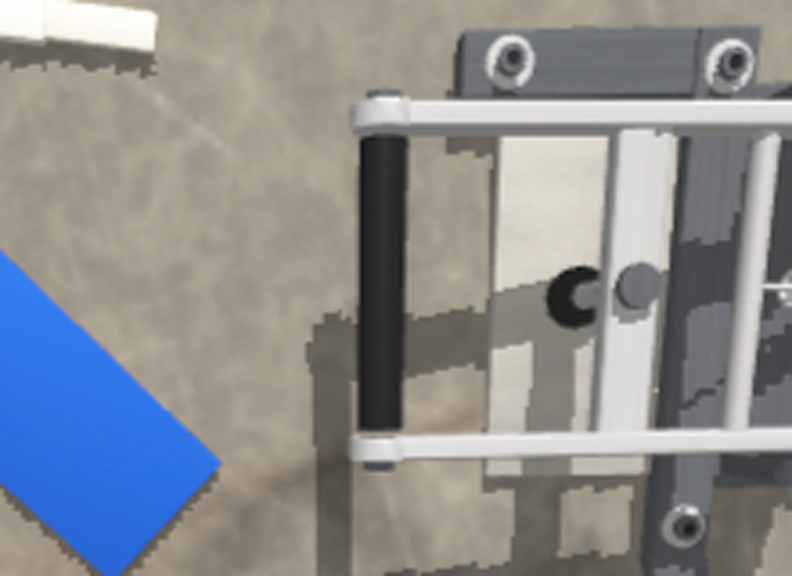

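View pics/s30.png

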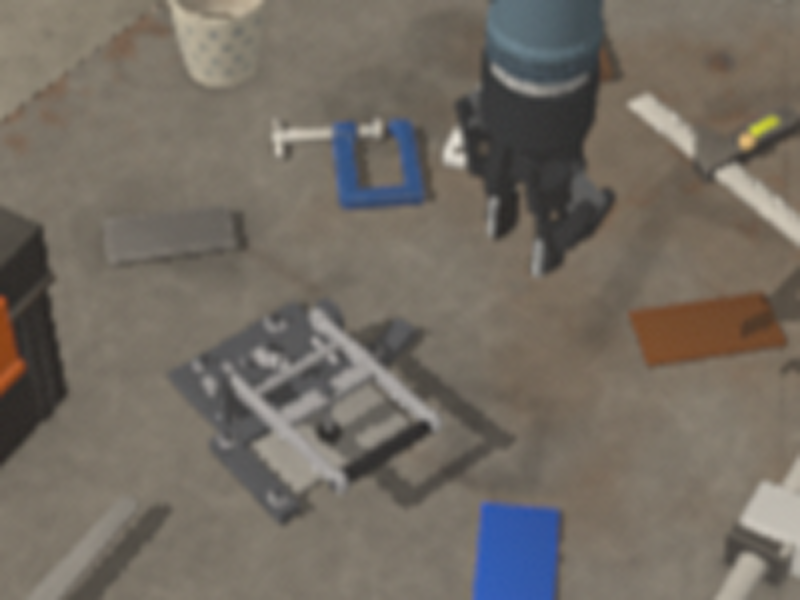

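```bash
python3 - <<'E'
from h import *
p=viewer.grab_frame("wrist")
def f(x,y,z,n=""): print(n,(toJ(ray(p,(180+x/3.6,y/3.6),z))*1000).round(1))
f(486,474,.006,"tr-");f(645,474,.006,"tr+");f(498,150,.006,"edge top");f(458,92,.0,"stop corner foot");f(458,30,.014,"stop far corner");f(650,520,.0,"fence foot");f(575,297,.008,"foot")
f(383,135,.061,"bar+");f(380,430,.061,"bar-")
E
```

```text
tr- [-34.4 -49.3   6. ]
tr+ [ 22.9 -49.4   6. ]
edge top [-36.5  55.7   6. ]
stop corner foot [-49.6  74.1   0. ]
stop far corner [-52.7  88.1  14. ]
fence foot [ 28.5 -66.7   0. ]
foot [-7.8 10.1  8. ]
bar+ [-80.   49.5  61. ]
bar- [-78.6 -31.1  61. ]
```

```bash
python3 -c "
from h import *
print(ticket.hand_in())"
```

```text
the job is handed in; nothing more can be done
None
```

The job is done and handed in at about 35 s of the 72 s allowed. The clip is down on the coupon and the coupon is seated in the jig.

**What I did**
- **Clip up:** I gripped the bar and lifted it along its arc past over-centre. After I let go, it stayed open.
- **Coupon in:** I slid the light-grey coupon along the table by pushing only: along the jig, into the fence, into the end stop, then into the fence again.
- **Clip down:** I re-gripped the bar and eased it down until the foot pressed on the coupon. Then I released it and backed off.

**Last checks**
- **Fence:** The final push stopped at the same fingertip position as the first (-42.1 against -42.2 mm).
- **End stop:** The fingers stopped moving there while the push rose to about 11 N. Afterwards, the distance from the coupon's trailing edge to the stop measured 120–121 mm against its 120 mm length. This was measured before lowering the clip.
- **After the clip came down:** The clip stays down with its foot on the middle of the coupon. The coupon is square to the jig within what the picture can show. The robot is clear of everything, and the other items in those pictures look undisturbed; not every tool was in view.

**What went wrong or disagreed**
- **Fingers rode up:** During the second fence push, the fingertips rode up slightly onto the coupon's edge. I backed off and repeated that push lower.
- **Position offset:** The last picture's absolute positions were about 9 mm off along the fence. I judged seating there by positions relative to the clip bar, which agree with a seated coupon to about 1.5 mm.
- **Clip angle:** At contact the hand position suggested a clip angle of about 0.04 rad rather than the expected 0.08. I took contact from the force instead, assuming the bar sat differently in the pads.

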